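# Put a clamp half-shell back in the prop-lidded insert chest

### The job

Push the grey steel chest's lid up with the swinging prop on its end and stand the prop's foot in the cradle, so the lid stays up when you let go. Set the loose aluminium half-shell gently on its two feet in the chest's rear bay, in the free middle place between the two already there and lined up with them. Then lift the prop out and let the lid down under control, never dropping it, until the chest is shut and the prop hangs free; leave the other things on the bench alone.

Things in the scene. Friction and masses are not known exactly. Their poses are not given: they have to be found in the camera images.
- chest: grey sheet-steel chest on two runners, 220 mm deep (x), 300 wide (y), rim 150 mm above the bench, 9 kg. Origin: centre of its footprint on the bench; z up, x from its open front to its hinge side, y to the left seen from the front. Walls 3 mm, inner floor at z = 45 mm. A partition (top z = 70) at x = -49.5 splits off an empty trough in front from the rear bay, which spans x -48 to 107, y -147 to 147 mm
- bay (a point): centre of the free middle place on the rear bay's floor: chest (29.5, 0, 45) mm. The half-shell stands here with its 110 mm span along the chest's x (bore along the chest's y), between the two others, whose near faces are about 95 to 105 mm away on either side
- lid (a joint): lid angle, rad: 0 shut, grows as it opens, stop at 1.7, about 1.05 (60 degrees) on the prop. Flat lid, 0.9 kg, hinged along y at chest x = 110, z = 152 mm; falls shut when let go. Raising it takes about 10 N at the prop
- lid_front (a point): middle of the lid's front edge, 226 mm from the hinge line; the lid is 300 mm wide, 6 mm thick, with a 14 mm down-turned front lip that overhangs the front wall by 6 mm. On the prop this edge is 348 mm above the bench and 113 mm in front of the hinge, so the lid hangs over the rear bay: a hand must slant in under it from the front, about 40 degrees from vertical
- prop_grip (a point): middle of the prop's black hand grip: a level bar 18 mm thick, 82 mm long, along the chest's y, sticking out sideways from the prop's lower end. Shut, it hangs at chest (-17, -240, 41) mm; in the cradle it lies at (50, -240, 149). The prop is pinned to the lid, so moving this bar up and down raises and lowers the lid; the bar may turn in the hand as the prop leans
- prop_pivot (a point): pin of the prop on the lid's right edge, 127 mm in front of the hinge line: chest (-17, -177, 156) mm when shut. The prop is a flat steel bar 16 x 6 mm, 27 mm out from the chest's right end wall, swinging freely about this pin (axis along the chest's y) and hanging by gravity; 115 mm from the pin to the axis of the grip bar
- prop_foot (a point): the part of the prop that stands in the cradle: inner, bare steel end (14 mm thick) of the grip bar, on the same axis, 78 mm inboard of prop_grip, at chest y = -162 mm
- cradle (a point): where prop_foot lies when the prop stands: chest (50, -162, 149) mm. An upward-open seat 20 mm long (y) and 18 mm wide (x) with flared lips, on the outside of the right end wall; front lip top at z = 151, rear lip at 170 mm. Enter and leave over the front lip: bar axis at z = 160 or more from x = 20 to 50 mm. At z = 164 over the seat the lid is at about 1.3 rad
- insert: loose aluminium half-shell (half a pipe-clamp reducer ring) standing on the bench like a bridge on two feet: span 110 mm along its x, 40 mm wide along its y (the bore's direction), 61 mm high, wall 23.5 mm, 0.25 to 0.5 kg. Origin: midway between the feet, at their undersides, z up. Grip it across the 40 mm at the crown
- mate: identical half-shell already standing at one end of the rear bay; stays there. Same frame
- small_insert: smaller half-shell (span 80, 40 wide, 46 mm high) already standing at the other end of the rear bay; stays there. Same frame
- coupler: bystander: upright black plastic pipe coupler on the bench, 78 mm in diameter, 90 mm high, two small side stubs; loose. Origin under its centre
- spanner: bystander: steel spanner 190 mm long lying on the bench along its x; loose
- pipe_stub: bystander: upright yellow pipe offcut on the bench, 63 mm in diameter, 110 mm high; loose. Origin under its centre
There are look-alikes about, which are no part of the job. Leave any brown or turquoise look-alike of the insert alone.

How it is judged (in metres and radians):
On the way, in this order (a step that is already met when the one before it is completed fails the run):
1. the lid stands open on its prop, the prop's foot in the cradle and the hand off the prop (distance between prop_foot and cradle below 0.012 m and value of joint lid between 0.8 and 1.2 rad and contact force between the fingers and lid below 0.3 N), for 0.3 s.
2. the half-shell stands on its feet in the middle of the rear bay, released, the lid still on its prop (x of insert in the frame of chest between 0.005 and 0.055 m and y of insert in the frame of chest between -0.06 and 0.06 m and z of insert in the frame of chest below 0.05 m and angle between insert's own z axis and vertical below 0.12 rad and contact force between the fingers and insert below 0.2 N and distance between prop_foot and cradle below 0.012 m and value of joint lid above 0.8 rad and angle between the y axis of insert and the y axis of chest, either way round below 0.3 rad), for 0.2 s.
At the end, for the whole second after the job is handed in: Lid shut (under 0.03 rad), prop hanging (grip under 55 mm high), half-shell still and upright (0.12 rad) on the rear bay's floor (within 5 mm), at chest x 5 to 55 mm, y within 60 mm, lined up (0.3 rad); the other two half-shells still standing on the chest's floor (value of joint lid below 0.03 rad and height (world z) of prop_grip below 0.055 m and x of insert in the frame of chest between 0.005 and 0.055 m and y of insert in the frame of chest between -0.06 and 0.06 m and z of each of insert, mate, small_insert in the frame of chest below 0.05 m and angle between each of insert, mate, small_insert's own z axis and vertical below 0.12 rad and linear speed of insert below 0.02 m/s and angle between the y axis of insert and the y axis of chest, either way round below 0.3 rad); the robot touches nothing.
It fails at once if the lid drops (closes faster than 3 rad/s) (velocity of joint lid below -3 rad/s).
It fails at once if the half-shell is dropped (falls out of the fingers at more than 0.7 m/s) (linear speed of insert above 0.7 m/s and contact force between the fingers and insert below 0.1 N).
It fails at once if the coupler, the spanner or the pipe stub is moved more than 30 mm (distance of any of coupler, spanner, pipe_stub from where it was at the start of the episode above 0.03 m).
It also fails if it takes over 72 s, if anything falls off the work surface, if the arm or the gripper's body presses on something with over 40 N, if the wrist force passes 120 N, or if a joint passes its speed limit or range.

### The arm

A 6-joint arm with a two-finger parallel gripper is mounted at the origin on the work surface. World frame = base frame: x ahead of the robot, y to its left, z up, the work surface at z = 0. Lengths are in mm, angles in degrees, forces in N, time in s.
With the tool pointing down it reaches from about 300 to 850 mm from the base axis. Payload 4.2 kg.
Tool frame: the origin (TCP) lies midway between the tips of the shut fingers; the grasp point (between the pads) lies 19 mm behind it; y points along the fingers, z is the direction in which the jaws open and shut, and the axes are right-handed (so a half turn about y gives the same grasp; the last joint's range is limited). The gripper opens to 91 mm and grips with 3 to 60 N. Pads are 32 mm wide; open, the fingers measure 118 mm over their backs; the gripper's body (76 mm by 178 mm) begins 60 mm behind the grasp point.
Start: joints at [-73.453, 18.312, 89.639, -0, 72.044, -1.146], TCP at [174.755, -547.817, 213.976] pointing down, gripper open.
Joint ranges: [-177.97, 177.97], [-48.28, 115.42], [12.27, 149.76], [-77.06, 257.06], [2.81, 150.46], [-146.56, 146.56]. Speed limits (degrees/s): [147.25, 147.25, 180, 180, 180, 180].

### API

Orientations are given as [roll, pitch, yaw] about the fixed x, y, z axes, in that order (R = Rz(yaw) Ry(pitch) Rx(roll)).
In Python, from workcell import env gives the robot as it stands.
- The arm moves only by the shell command python3 -m handwheel 'ROWS' [FORCE]. ROWS is JSON, a list of rows, each a list of 3 entries, a list of its own where there are three numbers: the opening, from 0 (shut) to 1 (fully open), then the shift along the tool's x, y, z in mm, then the turn, a rotation vector about the tool's x, y, z in degrees. A call has exactly 10 rows; each row shifts and turns the commanded pose from where the row before left it, along the tool's axes as they then stand; what a row does not reach is not made up. A row lasts 1/12 s, in which the tool goes at most 41.7 mm and 7.16 degrees, less where a joint would pass 70% of its speed; a pose out of reach is approached as far as the arm can. A call is refused whole if a number of a shift passes 41.7 or a number of a turn 7.16, either way. A call with a gripper value outside its range is refused whole. The fingers move at their own pace and stop on an object; FORCE is the grip in N (left out, the last holds). Time passes only in rows, so rows that do not move let the fingers close, or fill a call up. It gives the time, the measured TCP pose, the force and the opening at its end, in the units of the state.
- env.state(): the state, without advancing time (a new reading comes with each control period).
- env.grab_frame(name): name is "scene" or "top" or "wrist"; returns the picture (480x640x3 uint8, red, green, blue); there is no depth.
- env.camera_info(name): a dict with "fx", "fy", "cx", "cy" (pixels), "k1" (the pictures are not rectified: a ray, as slopes to the right and down, at radius r is drawn at 1 + k1 r^2 times it, then the intrinsics apply), "camera_from_world" (4x4, takes a point from world to camera coordinates); the wrist camera has in their place "mount" (4x4, takes a point from camera to tool coordinates, whose origin is the TCP and whose axes are the tool frame's). Camera axes: x right, y down, z forward; pixel columns grow to the right and rows downward; lengths in mm; the calibration is good to about 2 mm. A picture is of the moment at which its call begins: read the wrist's pose just before it. camera_info takes no time and is no camera call.
- env.job_done(): hands the job in, once; it reports no verdict.
Trained networks look in the newest picture that a camera, given by its name, has taken for a name from the list of things; names that differ only in an ending like _2 or _b are one class to them, and where a whole thing is asked for, a point or a joint stands for the part that bears it (a point fixed in the world has none). Each returns a list of dicts, best first, with "p" (0 to 1); they miss things now and then, are a little off and sometimes report something else, mostly with a low value. They report only what shows in the picture. A call takes as long as a camera call. They do not tell look-alikes from the thing itself.
- env.masks_of(camera, label): "region" (480x640 bool, what is visible of it) and "location" ([column, row] in pixels, amid what is visible of it).
The state is a dict: "time_s": time; "qpos": joint angles; "qvel": joint speeds; "effort": joint torques, N m; "ee_pos": TCP position; "ee_rot": TCP orientation; "force": force on the tool from outside, world axes, zero at the start; "torque": the same for the moment, N m; "gripper_width": finger opening in mm.
Only numpy, scipy, OpenCV 4.12 (cv2) and the standard library are available. Lean on these libraries where they do the work, as an engineer would, in place of code of your own. Each camera call takes 0.05 s, during which the arm holds its last target.

## Working session

There is one attempt and no reset: what is moved stays moved. The work goes in short steps, Python scripts to look and compute and a shell command to move; the robot and the scene stay as the last step left them, time stands still between calls to the robot, and variables do not carry over. Pictures are saved under pics/ and viewed, and the job is handed in when it is done.

```bash
ls; mkdir -p pics; python3 - <<'E'
from workcell import env
import cv2,numpy as np
s=env.state();print({k:np.round(v,3).tolist() for k,v in s.items()})
for n in("scene","top","wrist"):
    i=env.camera_info(n);print(n,{k:np.round(v,4).tolist() for k,v in i.items()})
    cv2.imwrite(f"pics/{n}0.png",env.grab_frame(n)[:,:,::-1])
E
```

```text
pics
{'time_s': 0.0, 'qpos': [-73.454, 18.351, 89.707, 0.0, 72.042, -1.145], 'qvel': [-0.004, -0.006, -0.038, -0.02, 0.007, -0.02], 'effort': [-0.0, -41.246, -23.197, 0.073, 0.046, -0.0], 'ee_pos': [174.603, -547.319, 213.126], 'ee_rot': [-90.1, 0.002, -162.308], 'force': [0.378, 0.209, 0.713], 'torque': [0.017, -0.069, 0.039], 'gripper_width': 91.135}
scene {'fx': 552.676, 'fy': 552.676, 'cx': 317.4304, 'cy': 241.3908, 'k1': -0.0539, 'camera_from_world': [[-0.7082, 0.706, -0.0063, 365.5146], [0.5496, 0.5457, -0.6325, -230.0839], [-0.4431, -0.4514, -0.7745, 1581.5835], [0.0, 0.0, 0.0, 1.0]]}
top {'fx': 561.7978, 'fy': 561.7978, 'cx': 313.2317, 'cy': 235.5572, 'k1': -0.1688, 'camera_from_world': [[0.0271, -0.9996, 0.01, 7.115], [-0.9847, -0.0285, -0.1722, 546.5232], [0.1724, -0.0052, -0.985, 1320.5646], [0.0, 0.0, 0.0, 1.0]]}
wrist {'fx': 373.6043, 'fy': 373.6043, 'cx': 320.5109, 'cy': 239.0169, 'k1': -0.0059, 'mount': [[0.0015, 0.9613, 0.2753, -77.8962], [-0.0007, -0.2753, 0.9614, -169.6784], [1.0, -0.0016, 0.0003, -0.7732], [0.0, 0.0, 0.0, 1.0]]}
```

View pics/scene0.png

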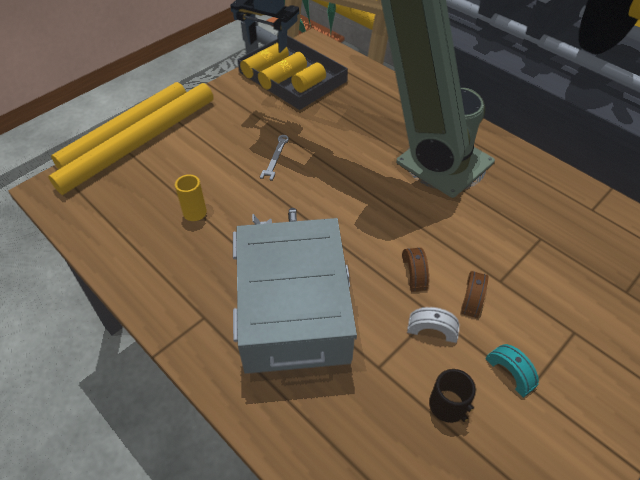

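View pics/top0.png

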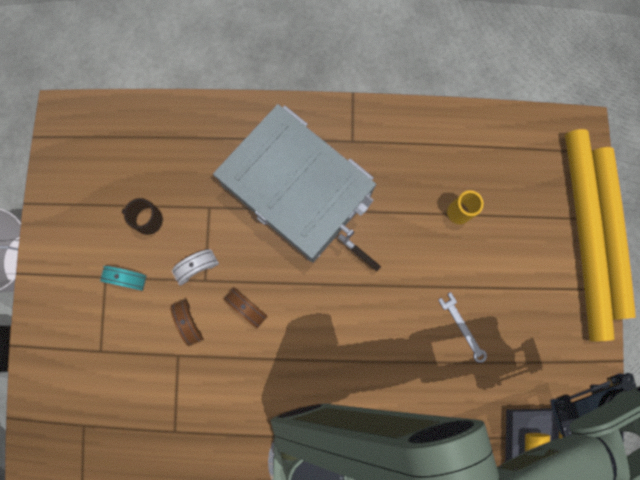

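View pics/wrist0.png

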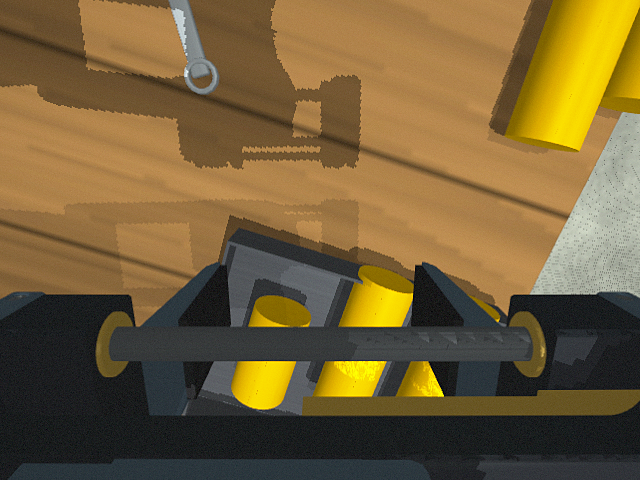

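```bash
cat > h.py <<'E'
from workcell import env
import cv2,numpy as np
from scipy.spatial.transform import Rotation as R
def RR(rpy): return R.from_euler('xyz',rpy,degrees=True).as_matrix()
def wristT(s=None):
    s=s or env.state(); T=np.eye(4);T[:3,:3]=RR(s['ee_rot']);T[:3,3]=s['ee_pos'];return T
def cfw(n,s=None):
    i=env.camera_info(n)
    if n=='wrist': return np.linalg.inv(wristT(s)@np.array(i['mount'])),i
    return np.array(i['camera_from_world']),i
def K(i): return np.array([[i['fx'],0,i['cx']],[0,i['fy'],i['cy']],[0,0,1.]]),np.array([i['k1'],0,0,0,0.])
def proj(n,P,s=None):
    T,i=cfw(n,s);k,d=K(i)
    return cv2.projectPoints(np.atleast_2d(np.float64(P)),cv2.Rodrigues(T[:3,:3])[0],T[:3,3],k,d)[0][:,0]
def ray(n,uv,s=None):
    T,i=cfw(n,s);k,d=K(i)
    p=cv2.undistortPoints(np.float64([[uv]]),k,d)[0,0]
    D=T[:3,:3].T@np.r_[p,1]; return -T[:3,:3].T@T[:3,3],D/np.linalg.norm(D)
def atz(n,uv,z,s=None):
    o,d=ray(n,uv,s);return o+d*(z-o[2])/d[2]
def crop(n,im,c,w,h,f,name):
    x,y=int(c[0]-w/2),int(c[1]-h/2);x=max(x,0);y=max(y,0)
    cv2.imwrite(f"pics/{name}.png",cv2.resize(im[y:y+h,x:x+w,::-1],None,fx=f,fy=f,interpolation=cv2.INTER_CUBIC));print(name,'origin',x,y,'scale',f)
E
python3 - <<'E'
from h import *
for n in("top","scene"):
    im=env.grab_frame(n)
    np.save(f'{n}0.npy',im)
    c=(295,195) if n=='top' else (295,290)
    crop(n,im,c,200,180,4,f'{n}_chest')
    crop(n,im,(190,270) if n=='top' else (460,310),160,150,5,f'{n}_ins')
    for l in("insert","prop_grip","cradle","prop_pivot","coupler","spanner","pipe_stub","chest"):
        for m in env.masks_of(n,l)[:5]: print(n,l,round(m['p'],2),np.round(m['location'],1),m['region'].sum())
E
```

```text
top_chest origin 195 105 scale 4
top_ins origin 110 195 scale 5
top insert 0.98 [243.6 308.9] 781
top insert 0.97 [181.5 324.7] 870
top insert 0.66 [124.5 278.2] 741
top insert 0.6 [194.2 262.9] 871
top insert 0.25 [296.3 183.6] 13899
top cradle 0.57 [298.7 184.8] 13865
top cradle 0.54 [295.9 179.3] 13077
top prop_pivot 0.89 [359.9 252.2] 375
top prop_pivot 0.68 [297.5 181.6] 14205
top coupler 0.75 [141.1 212.9] 922
top spanner 0.93 [465.3 326.7] 600
top spanner 0.25 [139.  215.7] 888
top pipe_stub 0.93 [461.5 209.3] 824
top chest 0.8 [295.4 182.9] 13722
scene_chest origin 195 200 scale 4
scene_ins origin 380 235 scale 5
scene insert 0.8 [418.4 268.3] 872
scene insert 0.76 [437.  321.4] 1147
scene insert 0.7 [519.3 366.6] 1353
scene insert 0.64 [475.7 291.6] 795
scene prop_grip 0.63 [298.4 216.2] 109
scene cradle 0.95 [291.9 298. ] 16946
scene prop_pivot 0.2 [293.9 283.8] 13348
scene coupler 0.75 [454. 394.] 1818
scene coupler 0.29 [291.5 282.5] 13465
scene spanner 0.75 [275.5 154.6] 352
scene spanner 0.65 [290.  295.4] 16624
scene spanner 0.58 [453.4 393.4] 1775
scene pipe_stub 0.7 [190.4 197.9] 1084
scene chest 0.86 [291.8 295.4] 16952
```

View pics/top_chest.png

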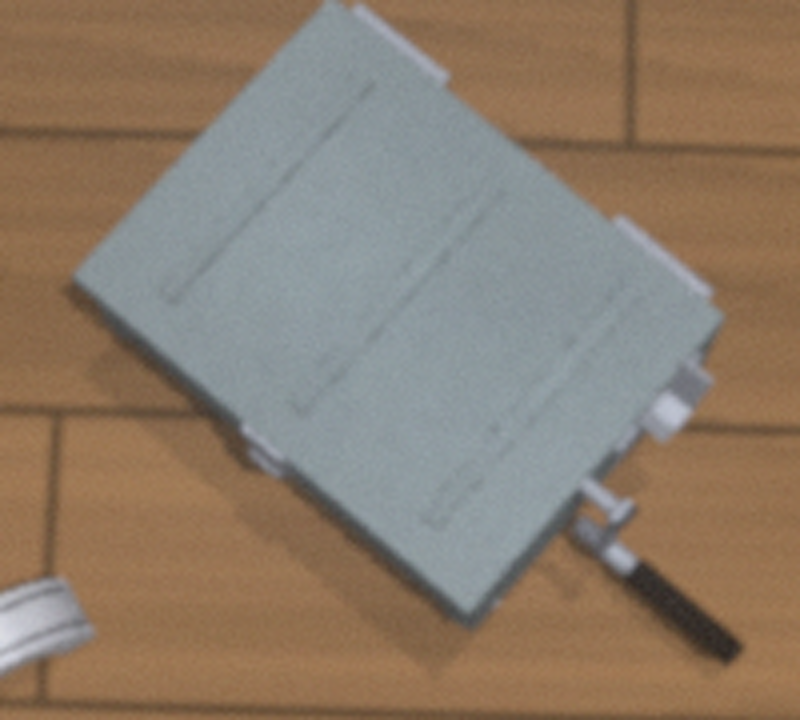

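View pics/scene_chest.png

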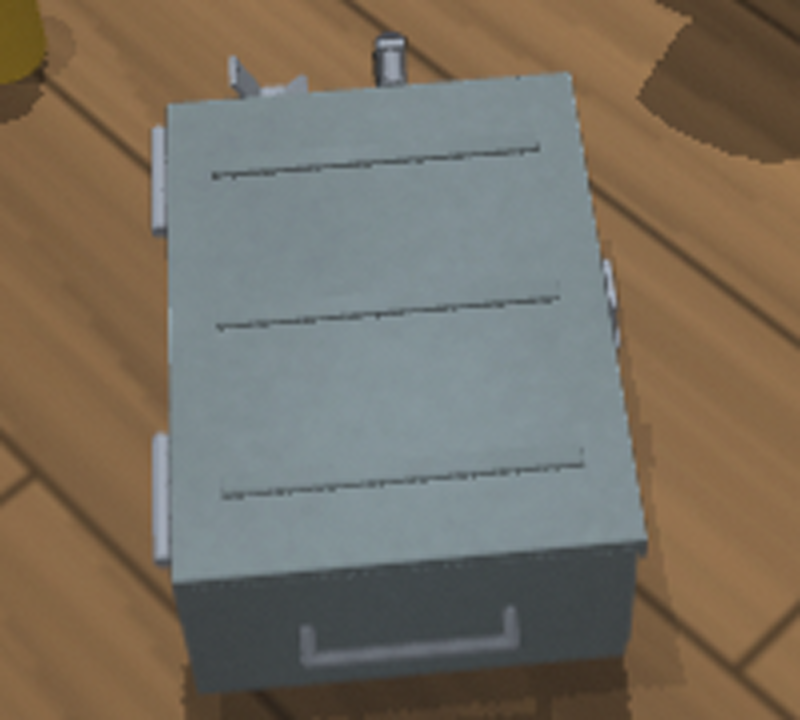

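View pics/top_ins.png

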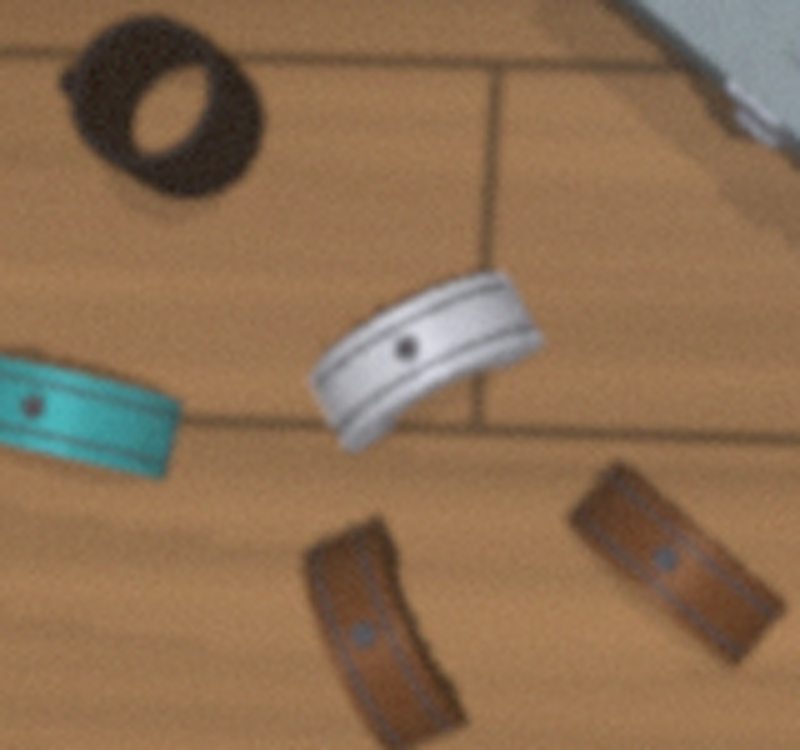

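View pics/scene_ins.png

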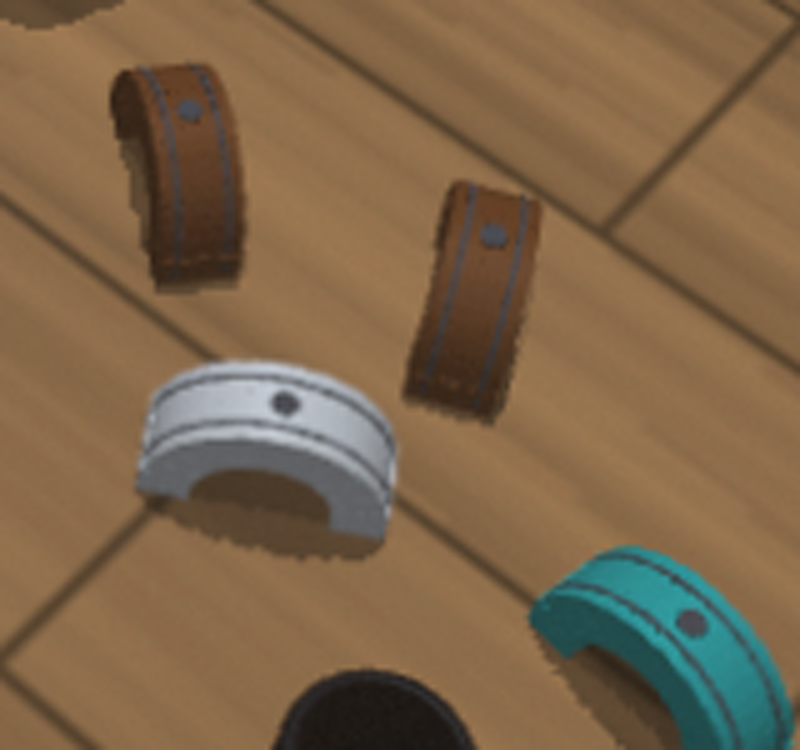

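```bash
cat >> h.py <<'E'
from scipy.optimize import least_squares
def C2W(p,P):
    c,s=np.cos(p[2]),np.sin(p[2]);P=np.atleast_2d(np.float64(P))
    return P@np.array([[c,-s,0],[s,c,0],[0,0,1]]).T+np.r_[p[0],p[1],0]
E
python3 - <<'E'
from h import *
obs={'top':[(277.5,105.5),(213.75,174.5),(311.5,258.5),(375.5,183.75)],'scene':[(238.75,345.5),(356.25,335.5),(337.5,218.25),(237,226)]}
grip=(366.75,258)
def f(p,full=False,use=('top','scene')):
    c=[(p[4],150,p[3]),(-116,150,p[3]),(-116,-150,p[3]),(p[4],-150,p[3])]
    r=[]
    for n in use: r+=[proj(n,C2W(p,c))-np.array(obs[n])]
    r+=[proj('top',C2W(p,[(-17,-240,41)]))-grip]
    return np.vstack(r) if full else np.r_[np.vstack(r).ravel(),(p[3]-155)/3,(p[4]-110)/3]
for use in(('top','scene'),('top',),('scene',)):
    s=least_squares(f,[550,0,-.7,155,110],kwargs=dict(use=use));print(use,np.round(s.x,3),np.degrees(s.x[2]));print(np.round(f(s.x,True,use),1).tolist())
# insert: dots etc.
for n,uv in(('top',(110+406/5,195+347/5)),('scene',(380+285/5,235+403/5))): print(n,atz(n,uv,61))
E
```

```text
('top', 'scene') [660.218  67.356  -0.682 153.16  108.622] -39.075595832982025
[[0.2, -0.9], [-0.5, -0.5], [0.6, 0.0], [0.5, 0.9], [0.0, 0.4], [0.6, -0.5], [-0.2, -0.2], [0.1, 0.2], [-0.5, -0.1]]
('top',) [659.603  67.756  -0.678 153.763 109.005] -38.83924925993968
[[-0.2, -0.8], [-0.8, -0.0], [0.8, 0.2], [0.5, 0.7], [-0.4, -0.1]]
('scene',) [660.534  67.064  -0.685 153.551 108.506] -39.22311365014211
[[-0.4, 0.2], [0.2, -0.4], [-0.2, -0.2], [0.1, -0.1], [-0.5, -0.1]]
top [464.88370797 313.83615606  61.        ]
scene [466.40840281 315.25068388  61.        ]
```

```bash
cat >> h.py <<'E'
CH=np.array([660.2,67.4,np.radians(-39.08)])
Xc=np.array([np.cos(CH[2]),np.sin(CH[2]),0]);Yc=np.array([-Xc[1],Xc[0],0]);Z=np.array([0,0,1.])
def frame(a,z):  # tool axes: y=a, z=z
    return np.column_stack([np.cross(a,z),a,z])
def rows(pt,Rt,n,op,step=None,s=None,line=True):
    """straight line, even turn from measured pose to target TCP pose"""
    T=wristT(s);p0,R0=T[:3,3],T[:3,:3]
    rv=R.from_matrix(R0.T@Rt).as_rotvec(degrees=True)
    out=[];p=p0.copy();Rm=R0.copy()
    for k in range(n):
        tgt=p0+(pt-p0)*(k+1)/n
        sh=np.round(Rm.T@(tgt-p),1);tu=np.round(rv/n,2)
        p=p+Rm@sh;Rm=Rm@R.from_rotvec(tu,degrees=True).as_matrix();out.append([op,sh.tolist(),tu.tolist()])
    print(f"dist {np.linalg.norm(pt-p0):.1f} ang {np.linalg.norm(rv):.1f}");print('\n'.join(str(o) for o in out));print('end err',np.round(p-pt,2))
def gripT(gc,t,back=0):
    a=Yc*np.sin(np.radians(t))-Z*np.cos(np.radians(t))
    return C2W(CH,[gc])[0]+a*(19-back),frame(a,Xc)
E
python3 - <<'E'
from h import *
m={}
for n,uv in(('top',(194,263)),('scene',(437,321))):
    env.grab_frame(n);m[n]=[q['region'] for q in env.masks_of(n,'insert') if np.hypot(*(np.array(q['location'])-uv))<12][0]
th=np.linspace(0,np.pi,25)
def sil(n,x,y,yaw):
    im=np.zeros((480,640),np.uint8)
    def P(r,yy):return np.c_[r*np.cos(th)*55/55,0*th+yy,np.clip(r*np.sin(th)*61/55,0,None)]
    def pr(A):return np.round(proj(n,C2W((x,y,yaw),A))*16).astype(np.int32)
    o1,o2,i1,i2=[pr(P(*q)) for q in((55,20),(55,-20),(31.5,20),(31.5,-20))]
    def q(a,b):
        for k in range(24): cv2.fillConvexPoly(im,np.array([a[k],a[k+1],b[k+1],b[k]]),1,cv2.LINE_8,4)
    q(o1,o2);q(i1,i2);q(o1,i1);q(o2,i2);return im>0
def f(p):
    c=0
    for n in m:
        s=sil(n,*p[:2],p[2]/50);c-=(s&m[n]).sum()/(s|m[n]).sum()
    return c
from scipy.optimize import minimize
for y0 in(0.2,.5,.8,1.1,):
    s=minimize(f,[466,314,y0*50],method='Nelder-Mead',options=dict(initial_simplex=[[466,314,y0*50],[472,314,y0*50],[466,320,y0*50],[466,314,y0*50+10]]));print(y0,s.fun,s.x[:2],np.degrees(s.x[2]/50))
for l in('coupler','pipe_stub'): pass
print('coupler',atz('top',(141,213),45),'pipe',atz('top',(461.5,209),55),'spanner',atz('top',(465,327),5))
print('grip',C2W(CH,[(-17,-240,41)]))
rows(*gripT((-17,-243,41),35,100),10,1)
E
```

```text
0.2 -1.875366793598681 [465.01520705 315.24014855] -58.787878271937856
0.5 -1.8671945338612006 [464.77566937 315.91095789] 121.5583773282682Traceback (most recent call last):
  File "<stdin>", line 21, in <module>
    res = _minimize_neldermead(fun, x0, args, callback, bounds=bounds,
                               **options)
    fxcc = func(xcc)
    fx = function(np.copy(x), *(wrapper_args + args))
  File "<stdin>", line 17, in f
  File "<stdin>", line 10, in sil
  File "<stdin>", line 9, in pr
  File "h.py", line 13, in proj
    T,i=cfw(n,s);k,d=K(i)
        ~~~^^^^^
  File "h.py", line 8, in cfw
    i=env.camera_info(n)
ValueError: time passes only in moves, steps and waits
```

```bash
python3 - <<'E'
import re
t=open('h.py').read()
t=t.replace("def cfw(n,s=None):\n    i=env.camera_info(n)","""import os,pickle
_c='cam.pkl'
if os.path.exists(_c): INF=pickle.load(open(_c,'rb'))
else:
    INF={n:env.camera_info(n) for n in('scene','top','wrist')};pickle.dump(INF,open(_c,'wb'))
def cfw(n,s=None):
    i=INF[n]""")
open('h.py','w').write(t)
E
python3 - <<'E'
from h import *
print('coupler',atz('top',(141,213),45),'pipe',atz('top',(461.5,209),55),'spanner',atz('top',(465,327),5))
print('grip',C2W(CH,[(-17,-240,41)]))
rows(*gripT((-17,-243,41),35,100),10,1)
E
```

```text
coupler [591.1367281  452.73874702  45.        ] pipe [ 622.2068327  -343.15963208   55.        ] spanner [ 333.31743562 -361.95727872    5.        ]
grip [[ 495.70629873 -108.1870788    41.        ]]
dist 506.3 ang 47.9
[1, [-39.8, 10.7, -29.4], [-1.02, -3.22, 3.4]]
[1, [-40.7, 13.5, -27.0], [-1.02, -3.22, 3.4]]
[1, [-41.2, 16.4, -24.3], [-1.02, -3.22, 3.4]]
[1, [-41.4, 19.4, -21.8], [-1.02, -3.22, 3.4]]
[1, [-41.4, 22.1, -19.0], [-1.02, -3.22, 3.4]]
[1, [-41.0, 24.9, -16.3], [-1.02, -3.22, 3.4]]
[1, [-40.2, 27.5, -13.6], [-1.02, -3.22, 3.4]]
[1, [-39.2, 30.2, -10.8], [-1.02, -3.22, 3.4]]
[1, [-37.9, 32.6, -8.0], [-1.02, -3.22, 3.4]]
[1, [-36.3, 34.9, -5.4], [-1.02, -3.22, 3.4]]
end err [ 0.03 -0.01 -0.02]
```

```bash
python3 -m handwheel '[[1,[-32,9,-23],[-1,-3,3.3]],[1,[-33,11,-22],[-1,-3,3.3]],[1,[-33,13,-20],[-1,-3,3.3]],[1,[-33,15,-18],[-1,-3,3.3]],[1,[-33,17,-16],[-1,-3,3.3]],[1,[-33,19,-14],[-1,-3,3.3]],[1,[-32,21,-12],[-1,-3,3.3]],[1,[-32,23,-10],[-1,-3,3.3]],[1,[-31,25,-8],[-1,-3,3.3]],[1,[-30,27,-6],[-1,-3,3.3]]]' 20
python3 - <<'E'
from h import *
s=env.state();print(s['qpos'],s['ee_pos'],s['ee_rot'])
rows(*gripT((-17,-243,41),35,80),5,1)
E
```

```text
time_s: 2.08
ee_pos: [407.2, -223.3, 132.7]
ee_rot: [-90.8, 34.2, -131.5]
force: [-0.2, 0.2, -0.7]
gripper_width: 91.4
[-53.55745239  16.81476835 114.9383659   37.80520656  63.056807
 -34.36386084] [ 407.20013616 -223.31522403  132.65338077] [ -90.79314578   34.18120504 -131.48702931]
dist 115.1 ang 2.2
[1, [-13.0, 18.9, -1.4], [-0.11, -0.4, 0.16]]
[1, [-13.0, 19.0, -1.3], [-0.11, -0.4, 0.16]]
[1, [-12.9, 19.0, -1.2], [-0.11, -0.4, 0.16]]
[1, [-12.9, 19.1, -1.0], [-0.11, -0.4, 0.16]]
[1, [-12.8, 19.0, -0.9], [-0.11, -0.4, 0.16]]
end err [-0.01 -0.01  0.04]
```

```bash
python3 -m handwheel '[[1,[-10,14,-1],[0,-0.3,0.2]],[1,[-10,14,-1],[0,-0.3,0.2]],[1,[-10,14,-1],[0,-0.3,0.2]],[1,[-10,14,-1],[0,-0.3,0.2]],[1,[-10,14,-1],[0,-0.3,0.2]],[1,[-10,14,-1],[0,-0.3,0.2]],[1,[-4,10,0],[0,-0.2,0]],[1,[0,0,0],[0,0,0]],[1,[0,0,0],[0,0,0]],[1,[0,0,0],[0,0,0]]]'
python3 - <<'E'
from h import *
s=env.state();print(s['qpos'],s['ee_pos'],s['ee_rot'])
cv2.imwrite("pics/w1.png",env.grab_frame('wrist')[:,:,::-1])
for l in('prop_grip','prop_foot'):
  for m in env.masks_of('wrist',l)[:3]: print(l,m['p'],m['location'],m['region'].sum())
print(proj('wrist',C2W(CH,[(-17,-199,41),(-17,-240,41),(-17,-281,41),(-17,-177,156),(50,-162,149)]),s))
rows(*gripT((-17,-243,41),35,0),8,1,s=s)
E
```

```text
time_s: 2.92
ee_pos: [470.5, -140.4, 91.8]
ee_rot: [-89.5, 35.2, -129.2]
force: [0.2, 0.1, 0.2]
gripper_width: 91.4
[-41.31880255  19.45699507 119.79935197  46.77668971  52.36205623
 -35.21885427] [ 470.49556573 -140.40891277   91.81159748] [ -89.49973372   35.24867374 -129.22984359]
prop_grip 0.72 [321.2, 137.6] 9040
prop_grip 0.26 [71.7, 0.0] 69
prop_foot 0.71 [317.8, 136.9] 9039
[[318.94729807 192.41689078]
 [319.43908863 248.622907  ]
 [319.98837514 311.35801758]
 [319.3333432   24.38634107]
 [465.40263483  13.12459733]]
dist 82.4 ang 0.6
[1, [-0.2, 10.3, -0.2], [-0.07, -0.02, -0.03]]
[1, [-0.2, 10.3, -0.2], [-0.07, -0.02, -0.03]]
[1, [-0.2, 10.3, -0.2], [-0.07, -0.02, -0.03]]
[1, [-0.2, 10.3, -0.1], [-0.07, -0.02, -0.03]]
[1, [-0.2, 10.3, -0.2], [-0.07, -0.02, -0.03]]
[1, [-0.2, 10.3, -0.1], [-0.07, -0.02, -0.03]]
[1, [-0.3, 10.3, -0.1], [-0.07, -0.02, -0.03]]
[1, [-0.2, 10.3, -0.1], [-0.07, -0.02, -0.03]]
end err [ 0.04 -0.01 -0.03]
```

View pics/w1.png

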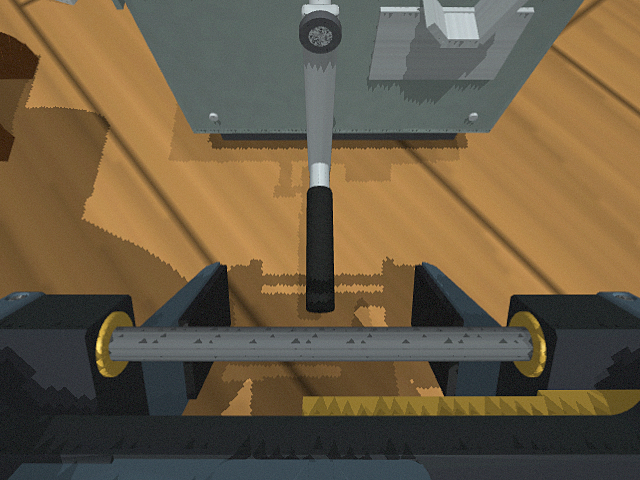

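```bash
python3 -m handwheel '[[1,[0,14,0],[0,0,0]],[1,[0,14,0],[0,0,0]],[1,[-1,14,-1],[0,0,0]],[1,[0,14,0],[0,0,0]],[1,[-1,14,0],[0,0,0]],[1,[0,12,0],[0,0,0]],[0,[0,0,0],[0,0,0]],[0,[0,0,0],[0,0,0]],[0,[0,0,0],[0,0,0]],[0,[0,0,0],[0,0,0]]]' 15
python3 - <<'E'
from h import *
s=env.state();print(s['ee_pos'],s['ee_rot'],s['force'],s['gripper_width'])
T=wristT(s);g=T[:3,3]-19*T[:3,1];d=g-np.r_[CH[:2],0];print('grasp chest',d@Xc,d@Yc,g[2])
# linkage
def lid(gx,gz):
    # pin: 127 in front of the hinge (with offset angle for pin height 156: 4mm up)
    r=np.hypot(127,4);ph=np.arctan2(4,127)
    hx,hz=110,152
    dx,dz=hx-gx,hz-gz;D=np.hypot(dx,dz);a=(115**2-r**2+D*D)/(2*D);h=np.sqrt(115**2-a*a)
    best=[]
    for sg in(1,-1):
        px=gx+a*dx/D+sg*h*dz/D;pz=gz+a*dz/D-sg*h*dx/D
        th=np.arctan2(pz-hz,hx-px)-ph;best.append((th,np.degrees(np.arctan2(px-gx,pz-gz))))
    return max(best)
for q in[(-17,41),(-17,80),(-17,120),(-17,160),(-10,170),(0,170),(10,170),(20,170),(30,170),(40,168),(50,168),(50,164),(50,160),(50,155),(50,149)]: print(q,np.round(lid(*q),3))
E
```

```text
time_s: 3.9
ee_pos: [501.4, -102.3, 26.5]
ee_rot: [-89.5, 35.3, -129.2]
force: [-0.0, -0.4, -0.3]
gripper_width: 67.4
[ 501.35481596 -102.34288632   26.49476484] [ -89.45301899   35.27655716 -129.22794232] [-0.04303603 -0.42151188 -0.26106311] 67.4136586126843
grasp chest -16.509166827034928 -242.8744406977872 42.00516315945319
(-17, 41) [0. 0.]
(-17, 80) [0.312 3.664]
(-17, 120) [ 0.645 14.054]
(-17, 160) [ 0.97  30.573]
(-10, 170) [ 1.079 33.552]
(0, 170) [ 1.129 31.053]
(10, 170) [ 1.179 28.675]
(20, 170) [ 1.229 26.423]
(30, 170) [ 1.279 24.317]
(40, 168) [ 1.306 20.656]
(50, 168) [ 1.356 18.689]
(50, 164) [ 1.294 14.667]
(50, 160) [ 1.23  10.658]
(50, 155) [1.147 5.721]
(50, 149) [ 1.047 -0.004]
```

```bash
python3 -m handwheel '[[0,[0,0,0],[0,0,0]],[0,[0,0,0],[0,0,0]],[0,[0,0,0],[0,0,0]],[0,[0,0,0],[0,0,0]],[0,[0,0,0],[0,0,0]],[0,[0,0,0],[0,0,0]],[0,[0,0,0],[0,0,0]],[0,[0,0,0],[0,0,0]],[0,[-2.9,-4.1,0],[0,0,0]],[0,[-2.9,-4.1,0],[0,0,0]]]' 30
```

```text
time_s: 4.73
ee_pos: [500.1, -100.9, 34.7]
ee_rot: [-89.8, 35.2, -129.3]
force: [4.6, 2.1, -10.4]
gripper_width: 17.4
```

Gripped (17.4 mm), and the lid's load shows. Raising it.

```bash
python3 -m handwheel '[[0,[-5.8,-8.2,0],[0,0,0]],[0,[-5.8,-8.2,0],[0,0,0]],[0,[-5.8,-8.2,0],[0,0,0]],[0,[-5.8,-8.2,0],[0,0,0]],[0,[-5.8,-8.2,0],[0,0,0]],[0,[-5.8,-8.2,0],[0,0,0]],[0,[-5.8,-8.2,0],[0,0,0]],[0,[-5.8,-8.2,0],[0,0,0]],[0,[-5.8,-8.2,0],[0,0,0]],[0,[-5.8,-8.2,0],[0,0,0]]]'
cat >> h.py <<'E'
def where(s=None):
    s=s or env.state();T=wristT(s);g=T[:3,3]-19*T[:3,1];d=g-np.r_[CH[:2],0]
    print('grasp in chest',np.round([d@Xc,d@Yc,g[2]],1),'axes in chest (cols x,y,z tool)',np.round(np.array([Xc,Yc,Z])@T[:3,:3],3).tolist(),'F',np.round(s['force'],1),'w',round(s['gripper_width'],1),'t',round(s['time_s'],2),'q',np.round(s['qpos'],1))
E
python3 -c "
from h import *
where();cv2.imwrite('pics/s2.png',env.grab_frame('scene')[:,:,::-1])"
```

```text
time_s: 5.57
ee_pos: [498.9, -99.8, 135.5]
ee_rot: [-89.9, 35.2, -129.3]
force: [2.5, 4.4, -8.7]
gripper_width: 17.2
grasp in chest [ -19.9 -242.4  151.1] axes in chest (cols x,y,z tool) [[-0.003, 0.005, 1.0], [-0.817, 0.576, -0.005], [-0.577, -0.817, 0.002]] F [ 2.5  4.4 -8.7] w 17.2 t 5.57 q [-35.   15.7 116.8  45.1  54.2 -25.1]
```

View pics/s2.png

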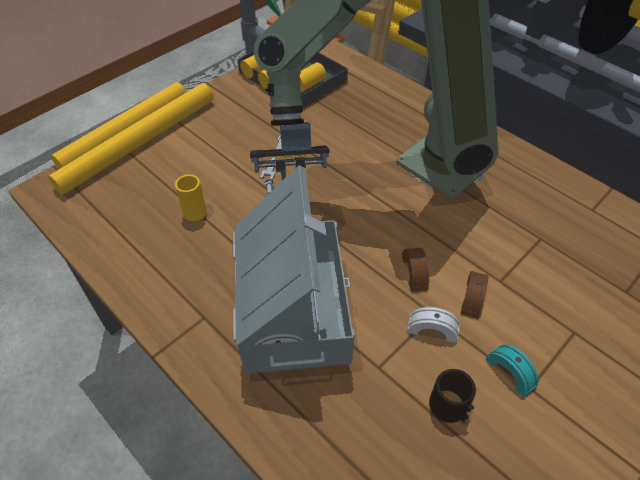

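```bash
python3 -m handwheel '[[0,[-5.8,-8.2,1],[0,0,0]],[0,[-5.8,-8.2,3],[0,0,0]],[0,[-1,-1.6,6],[0,0,0]],[0,[0,0,8],[0,0,0]],[0,[0,0,8],[0,0,0]],[0,[0,0,6],[0,0,0]],[0,[0,0,0],[0,0,0]],[0,[0,0,0],[0,0,0]],[0,[0,0,0],[0,0,0]],[0,[0,0,0],[0,0,0]]]'
python3 -c "
from h import *
s=env.state();where(s);cv2.imwrite('pics/w3.png',env.grab_frame('wrist')[:,:,::-1])
T=wristT(s);g=T[:3,3]-19*T[:3,1]
print(proj('wrist',[g,g+43*Yc,g+78*Yc,g-40*Yc],s),'cradle',proj('wrist',C2W(CH,[(50,-162,149),(41,-162,151),(59,-162,170)]),s))"
```

```text
time_s: 6.45
ee_pos: [524.8, -120.9, 158.3]
ee_rot: [-89.6, 35.3, -129.3]
force: [0.2, 5.1, -2.2]
gripper_width: 17.4
grasp in chest [  13.5 -242.5  173.8] axes in chest (cols x,y,z tool) [[-0.003, 0.008, 1.0], [-0.816, 0.578, -0.007], [-0.578, -0.816, 0.005]] F [ 0.2  5.1 -2.2] w 17.4 t 6.45 q [-35.3  16.5 111.2  43.   57.6 -21.5]
[[322.26209063 314.02827925]
 [321.34128606 224.15823476]
 [320.69212348 160.83998321]
 [323.26960317 412.43701946]] cradle [[383.34938203 179.32819525]
 [368.28504036 177.73411324]
 [406.89788558 160.06901997]]
```

View pics/w3.png

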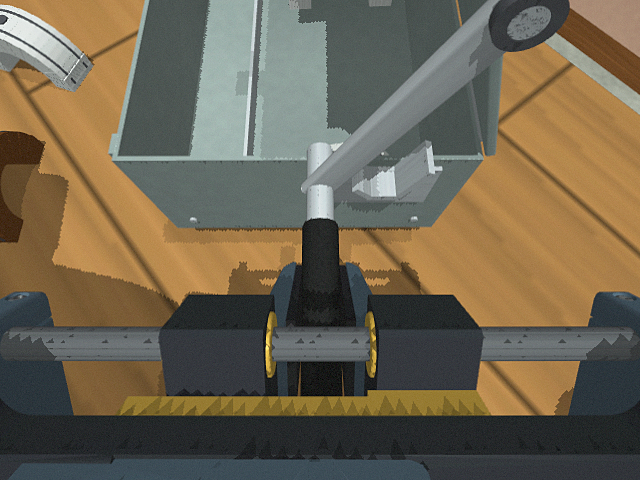

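```bash
python3 -m handwheel '[[0,[0,0,7],[0,0,0]],[0,[0,0,8],[0,0,0]],[0,[0,0,8],[0,0,0]],[0,[0.6,0.8,7],[0,0,0]],[0,[1.2,1.6,6],[0,0,0]],[0,[1.7,2.5,0],[0,0,0]],[0,[0,0,0],[0,0,0]],[0,[0,0,0],[0,0,0]],[0,[0,0,0],[0,0,0]],[0,[0,0,0],[0,0,0]]]'
python3 -c "
from h import *
s=env.state();where(s);cv2.imwrite('pics/w4.png',env.grab_frame('wrist')[:,:,::-1])
T=wristT(s);g=T[:3,3]-19*T[:3,1]
print(proj('wrist',[g,g+43*Yc,g+78*Yc,g-40*Yc],s),'cradle',proj('wrist',C2W(CH,[(50,-162,149),(41,-162,151),(59,-162,170)]),s))"
```

```text
time_s: 7.33
ee_pos: [552.1, -143.3, 151.8]
ee_rot: [-89.8, 35.3, -129.3]
force: [1.8, 6.9, -1.9]
gripper_width: 17.6
grasp in chest [  48.8 -242.7  167.3] axes in chest (cols x,y,z tool) [[-0.003, 0.007, 1.0], [-0.816, 0.578, -0.007], [-0.578, -0.816, 0.003]] F [ 1.8  6.9 -1.9] w 17.6 t 7.33 q [-35.6  19.8 107.2  42.6  58.3 -21. ]
[[322.26209063 314.02827925]
 [321.38522961 224.15119684]
 [320.76696443 160.82308029]
 [323.22136367 412.4353293 ]] cradle [[322.73338892 173.7728478 ]
 [306.62685833 172.09060607]
 [340.74038361 153.2785863 ]]
```

View pics/w4.png

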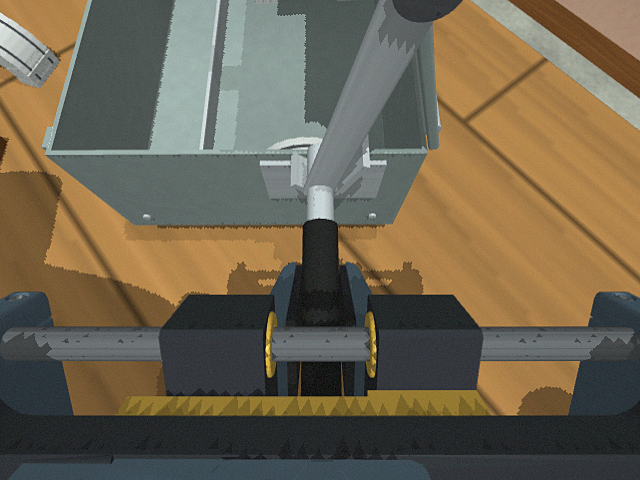

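```bash
python3 -m handwheel '[[0,[1.7,2.5,0.5],[0,0,0]],[0,[1.7,2.5,0.5],[0,0,0]],[0,[1.7,2.5,0],[0,0,0]],[0,[1.7,2.5,0],[0,0,0]],[0,[1.7,2.5,0],[0,0,0]],[0,[1.2,1.6,0],[0,0,0]],[0,[0,0,0],[0,0,0]],[0,[0,0,0],[0,0,0]],[0,[0,0,0],[0,0,0]],[0,[0,0,0],[0,0,0]]]'
python3 -c "
from h import *
s=env.state();where(s);cv2.imwrite('pics/w5.png',env.grab_frame('wrist')[:,:,::-1])"
```

```text
time_s: 8.22
ee_pos: [552.9, -143.8, 139.7]
ee_rot: [-89.6, 35.5, -129.1]
force: [-14.2, 1.0, 26.5]
gripper_width: 17.2
grasp in chest [  49.7 -242.6  155.2] axes in chest (cols x,y,z tool) [[-0.0, 0.008, 1.0], [-0.814, 0.581, -0.005], [-0.581, -0.814, 0.006]] F [-14.2   1.   26.5] w 17.2 t 8.22 q [-35.7  20.7 108.   43.6  57.2 -22.9]
```

View pics/w5.png

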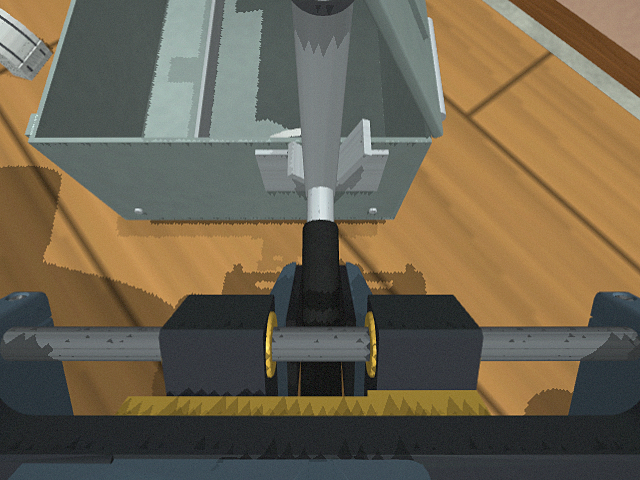

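```bash
python3 -c "
from h import *
s=env.state()
im=env.grab_frame('wrist');crop('w',im,(320,170),160,120,5,'w5c')
print('cradle',proj('wrist',C2W(CH,[(50,-162,149),(41,-162,151),(59,-162,170)]),s))
im=env.grab_frame('scene');crop('s',im,(290,200),160,120,5,'s5c')
im=env.grab_frame('top');crop('s',im,(340,200),160,120,5,'t5c')"
```

```text
w5c origin 240 110 scale 5
cradle [[321.42839596 162.99020324]
 [304.40712493 161.04170666]
 [340.51899716 139.94011002]]
s5c origin 210 140 scale 5
t5c origin 260 140 scale 5
```

View pics/w5c.png

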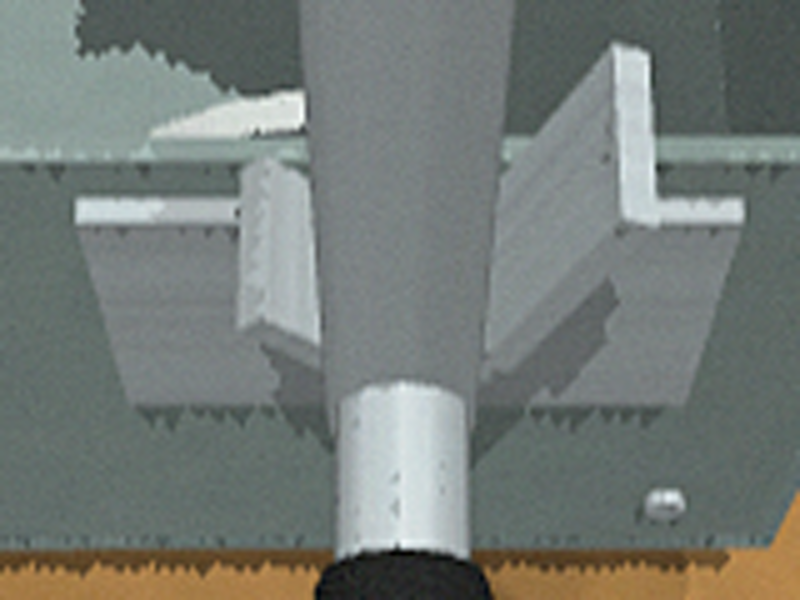

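View pics/s5c.png

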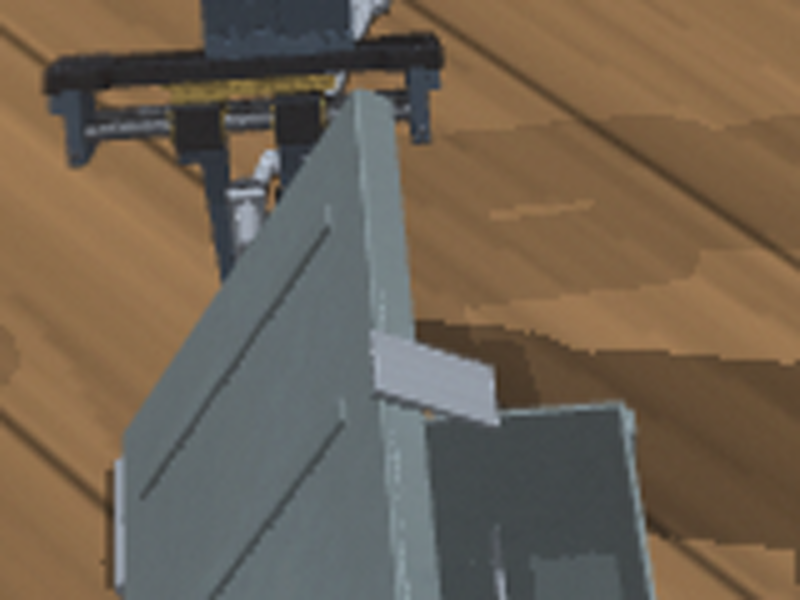

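View pics/t5c.png

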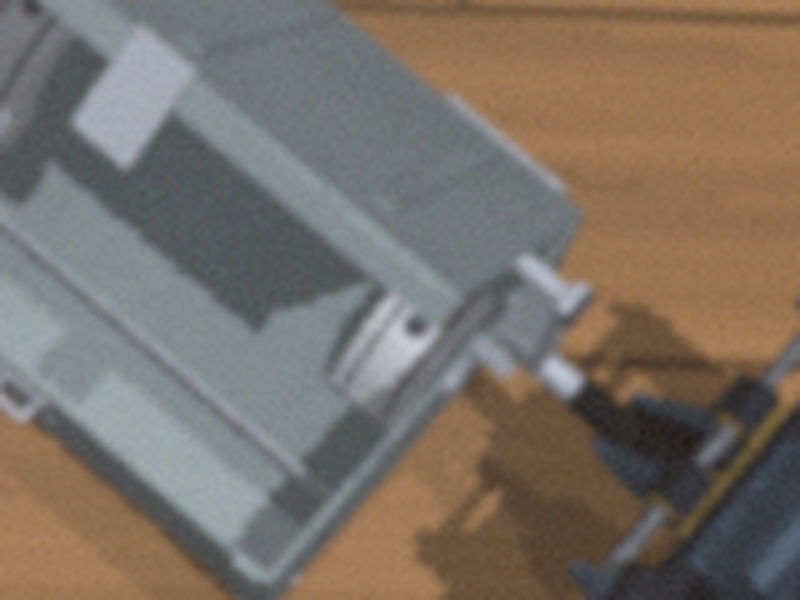

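```bash
python3 -c "
from h import *
s=env.state();where(s)
print(np.round(proj('wrist',C2W(CH,[(50,-150,150),(-110,-150,150),(110,-150,150),(-49.5,-147,150)]),s),1).tolist())
print(np.round(proj('top',C2W(CH,[(-110,-150,150),(-110,150,150),(50,-162,149),(50,-240,149),(50,-240,155)]),s),1).tolist())
im=env.grab_frame('wrist');cv2.imwrite('pics/x.png',im[:,:,::-1])"
```

```text
grasp in chest [  49.7 -242.6  155.1] axes in chest (cols x,y,z tool) [[-0.0, 0.008, 1.0], [-0.814, 0.581, -0.005], [-0.581, -0.814, 0.006]] F [-13.3   0.1  26.5] w 17.4 t 8.42 q [-35.7  20.7 108.   43.6  57.2 -22.9]
[[321.3, 142.7], [25.1, 143.7], [431.9, 142.5], [138.0, 138.5]]
[[313.8, 256.7], [215.2, 172.5], [363.6, 207.3], [389.9, 229.3], [390.3, 228.8]]
```

```bash
python3 -m handwheel '[[0,[-0.6,-0.8,0],[0,0,0]],[0,[-0.6,-0.8,0],[0,0,0]],[0,[0,0,0],[0,0,0]],[0,[0,0,0],[0,0,0]],[0,[0,0,0],[0,0,0]],[0,[0,0,0],[0,0,0]],[0,[0,0,0],[0,0,0]],[0,[0,0,0],[0,0,0]],[0,[0,0,0],[0,0,0]],[0,[0,0,0],[0,0,0]]]'
python3 -c "
from h import *
where()"
```

```text
time_s: 9.3
ee_pos: [552.8, -143.8, 139.8]
ee_rot: [-89.7, 35.4, -129.2]
force: [-9.0, 2.3, 15.3]
gripper_width: 17.4
grasp in chest [  49.7 -242.6  155.3] axes in chest (cols x,y,z tool) [[-0.002, 0.007, 1.0], [-0.815, 0.58, -0.005], [-0.58, -0.815, 0.005]] F [-9.   2.3 15.3] w 17.4 t 9.3 q [-35.7  20.7 108.   43.5  57.2 -22.6]
```

```bash
python3 -m handwheel '[[0,[-0.6,-0.8,0],[0,0,0]],[0,[-0.6,-0.8,0],[0,0,0]],[0,[0,0,0],[0,0,0]],[0,[0,0,0],[0,0,0]],[0.3,[0,0,0],[0,0,0]],[0.3,[0,0,0],[0,0,0]],[0.4,[0,0,0],[0,0,0]],[0.4,[0,0,0],[0,0,0]],[0.4,[0,0,0],[0,0,0]],[0.4,[0,0,0],[0,0,0]]]'
python3 -c "
from h import *
s=env.state();where(s);cv2.imwrite('pics/w6.png',env.grab_frame('wrist')[:,:,::-1])"
```

```text
time_s: 10.13
ee_pos: [554.0, -145.2, 139.4]
ee_rot: [-89.5, 35.2, -129.3]
force: [-1.0, -0.6, 0.2]
gripper_width: 36.5
grasp in chest [  51.4 -242.9  154.9] axes in chest (cols x,y,z tool) [[-0.003, 0.01, 1.0], [-0.817, 0.577, -0.008], [-0.577, -0.817, 0.007]] F [-1.  -0.6  0.2] w 36.5 t 10.13 q [-35.6  20.8 107.9  43.3  57.  -22.4]
```

View pics/w6.png

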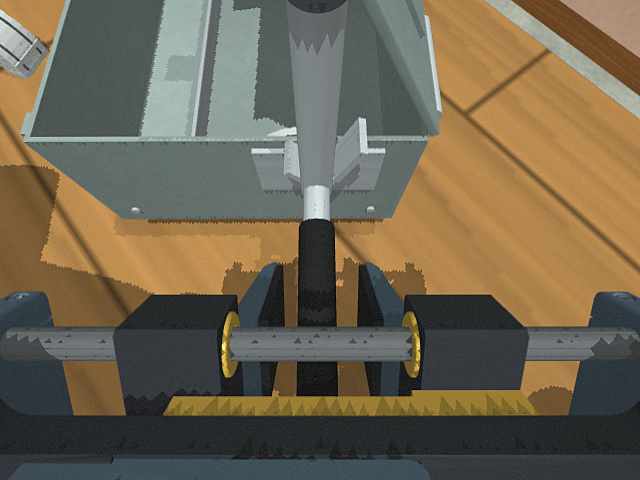

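```bash
python3 -m handwheel '[[0.9,[0,-4,0],[0,0,0]],[0.9,[0,-12,0],[0,0,0]],[0.9,[0,-20,0],[0,0,0]],[0.9,[0,-25,0],[0,0,0]],[0.9,[0,-25,0],[0,0,0]],[0.9,[0,-25,0],[0,0,0]],[0.9,[0,-25,0],[0,0,0]],[0.9,[0,-25,0],[0,0,0]],[0.9,[0,-10,0],[0,0,0]],[0.9,[0,0,0],[0,0,0]]]' 
cat > kin.py <<'E'
from h import *
S=[([-73.454,18.351,89.707,0,72.042,-1.145],[174.603,-547.319,213.126],[-90.1,.002,-162.308]),
([-53.55745239,16.81476835,114.9383659,37.80520656,63.056807,-34.36386084],[407.20013616,-223.31522403,132.65338077],[-90.79314578,34.18120504,-131.48702931]),
([-41.31880255,19.45699507,119.79935197,46.77668971,52.36205623,-35.21885427],[470.49556573,-140.40891277,91.81159748],[-89.49973372,35.24867374,-129.22984359])]
def ry(a):return R.from_euler('y',a,degrees=True).as_matrix()
def rz(a):return R.from_euler('z',a,degrees=True).as_matrix()
def fk(q,p,sg=(1,1,1)):
    d1,a1,L2,a3,L4,d6,oy=p
    M=rz(q[0]);x=M@np.array([a1,oy,d1]);M=M@ry(q[1]);x=x+M@[0,0,L2];M=M@ry(q[2]);x=x+M@[a3,0,L4]
    M=M@rz(sg[0]*q[3]);M=M@ry(q[4]);x=x+M@[0,0,d6];M=M@rz(sg[2]*q[5])
    return x,M
E
python3 - <<'E'
from kin import *
import itertools
s=env.state();where(s);S.append((s['qpos'],s['ee_pos'],s['ee_rot']))
print([np.round(np.asarray(a),3).tolist() for a in S[-1]])
for sg in itertools.product((1,-1),(1,),(1,-1)):
    # wrist->tool fixed rotation from sample 0
    Q=[fk(q,[0]*7,sg)[1].T@RR(e) for q,_,e in S]
    print(sg,[round(np.degrees(R.from_matrix(Q[0].T@k).magnitude()),2) for k in Q],np.round(Q[0],2).tolist())
    f=lambda p:np.r_[np.concatenate([fk(q,p,sg)[0]-x for q,x,_ in S]),(np.array(p)-[250,0,400,0,400,250,10])*1e-3]
    r=least_squares(f,[250,0,400,0,400,250,10]);print(np.round(r.x,1),np.round(f(r.x)[:12],1))
E
```

```text
time_s: 11.02
ee_pos: [490.5, -222.3, 281.7]
ee_rot: [-89.2, 35.2, -129.1]
force: [-0.1, -0.2, -0.5]
gripper_width: 82.3
grasp in chest [  50.6 -342.8  297.2] axes in chest (cols x,y,z tool) [[-0.001, 0.015, 1.0], [-0.817, 0.577, -0.009], [-0.577, -0.817, 0.012]] F [-0.1 -0.2 -0.5] w 82.3 t 11.02 q [-46.6  13.   96.2  35.9  77.8 -17.3]
[[-46.643, 13.031, 96.18, 35.936, 77.815, -17.284], [490.549, -222.292, 281.682], [-89.184, 35.225, -129.148]]
(1, 1, 1) [np.float64(0.0), np.float64(0.0), np.float64(0.0), np.float64(0.0)] [[-0.0, 0.0, -1.0], [-1.0, -0.0, 0.0], [-0.0, 1.0, 0.0]]
[140.4   0.  591.7  25.2 417.  335.7  11.5] [-0.  0.  0.  0. -0. -0. -0.  0.  0.  0. -0. -0.]
(1, 1, -1) [np.float64(0.0), np.float64(66.44), np.float64(68.15), np.float64(32.28)] [[-0.04, 0.0, -1.0], [-1.0, -0.0, 0.04], [-0.0, 1.0, 0.0]]
[140.4   0.  591.7  25.2 417.  335.7  11.5] [-0.  0.  0.  0. -0. -0. -0.  0.  0.  0. -0. -0.]
(-1, 1, 1) [np.float64(0.0), np.float64(75.61), np.float64(93.55), np.float64(71.87)] [[-0.0, 0.0, -1.0], [-1.0, -0.0, 0.0], [-0.0, 1.0, 0.0]]
[-1118.4  -142.9  1454.8   199.    355.2  -294.2    29.1] [ 21.8 -11.6  44.3  12.3 -25.1  -0.  -18.9   8.2   2.8 -21.9  14.1 -47.1]
(-1, 1, -1) [np.float64(0.0), np.float64(71.19), np.float64(70.51), np.float64(71.38)] [[-0.04, 0.0, -1.0], [-1.0, -0.0, 0.04], [-0.0, 1.0, 0.0]]
[-1118.4  -142.9  1454.8   199.    355.2  -294.2    29.1] [ 21.8 -11.6  44.3  12.3 -25.1  -0.  -18.9   8.2   2.8 -21.9  14.1 -47.1]
```

```bash
cat >> kin.py <<'E'
PP=[140.4,0.,591.7,25.2,417.,335.7,11.5];TW=np.array([[0,0,-1],[-1,0,0],[0,1,0.]])
LO=np.array([-177.97,-48.28,12.27,-77.06,2.81,-146.56]);HI=np.array([177.97,115.42,149.76,257.06,150.46,146.56])
def tcp(q):
    x,M=fk(q,PP);return x,M@TW
def ik(pt,Rt,q0):
    def f(q):
        x,M=tcp(q);return np.r_[(x-pt),R.from_matrix(M.T@Rt).as_rotvec()*200]
    r=least_squares(f,np.clip(q0,LO+1e-3,HI-1e-3),bounds=(LO,HI),x_scale=30);return r.x,np.abs(r.fun).max()
def place(t,sg,gc,dirX=None):
    X=Xc if dirX is None else dirX; Y=np.cross(Z,X)
    a=X*np.sin(np.radians(t))-Z*np.cos(np.radians(t))
    return gc+19*a,frame(a,sg*Y)
E
python3 - <<'E'
from kin import *
rng=np.random.default_rng(0)
def best(pt,Rt):
    out=[]
    for k in range(25):
        q,e=ik(pt,Rt,rng.uniform(LO,HI) if k else [0,20,90,0,70,0])
        if e<.5 and not any(np.abs(q-o).max()<2 for o in out): out.append(q)
    return [np.round(o).tolist() for o in out]
g=C2W(CH,[(29.5,0,94)])[0]
for sg in(1,-1):
  for t in(38,45): print('place',sg,t,best(*place(t,sg,g)))
for az in(-58.7,121.3):
  X=np.array([np.cos(np.radians(az)),np.sin(np.radians(az)),0])
  for sg in(1,-1): print('pick',az,sg,best(*place(40,sg,np.array([465,315.5,49.]),X)))
E
```

```text
place 1 38 [[17.0, 29.0, 107.0, -59.0, 36.0, 13.0]]
place 1 45 [[19.0, 30.0, 110.0, -74.0, 39.0, 29.0]]
place -1 38 []
place -1 45 []
pick -58.7 1 [[53.0, 36.0, 102.0, -41.0, 65.0, 47.0]]
pick -58.7 -1 [[53.0, 36.0, 102.0, -41.0, 65.0, -133.0]]
pick 121.3 1 [[13.0, 35.0, 105.0, 43.0, 63.0, 133.0]]
pick 121.3 -1 [[13.0, 35.0, 105.0, 43.0, 63.0, -47.0]]
```

```bash
cat >> kin.py <<'E'
def rowsto(pt,Rt,n,op,s=None):
    s=s or env.state();rows(pt,Rt,n,op,s=s)
    T=wristT(s);rv=R.from_matrix(T[:3,:3].T@Rt).as_rotvec();q=np.array(s['qpos']);mx=np.zeros(6);bad=0
    for k in range(1,2*n+1):
        f=k/2/n;qn,e=ik(T[:3,3]+f*(pt-T[:3,3]),T[:3,:3]@R.from_rotvec(f*rv).as_matrix(),q)
        mx=np.maximum(mx,np.abs(qn-q)*24);bad=max(bad,e);q=qn
    print('end q',np.round(q,1),'peak deg/s',np.round(mx),'ikerr',round(bad,2))
INS=np.array([465,315.5]);AZ=-58.7
def pick(t,h,back=0):
    X=np.array([np.cos(np.radians(AZ)),np.sin(np.radians(AZ)),0])
    p,Rm=place(t,1,np.r_[INS,h],X);return p-back*Rm[:,1],Rm
E
python3 - <<'E'
from kin import *
s=env.state()
p,Rm=pick(30,49,110);print('pre',p)
T=wristT(s);rv=R.from_matrix(T[:3,:3].T@Rm).as_rotvec();Rh=T[:3,:3]@R.from_rotvec(rv*.5).as_matrix()
rowsto(np.array([370,0,320.]),Rh,9,1)
print(ik(np.array([370,0,320.]),Rh,s['qpos']),ik(p,Rm,[53,36,102,-41,65,47]))
print(ik(*place(30,1,C2W(CH,[(29.5,0,94)])[0]),[17,29,107,-59,36,13]))
E
```

```text
pre [441.36188041 354.37787677 127.80831174]
dist 255.8 ang 46.5
[1, [-11.2, 2.3, -26.0], [-0.22, -4.13, -3.11]]
[1, [-13.1, 1.8, -25.1], [-0.22, -4.13, -3.11]]
[1, [-15.1, 1.1, -24.2], [-0.22, -4.13, -3.11]]
[1, [-16.7, 0.3, -22.9], [-0.22, -4.13, -3.11]]
[1, [-18.3, -0.6, -21.7], [-0.22, -4.13, -3.11]]
[1, [-19.8, -1.5, -20.3], [-0.22, -4.13, -3.11]]
[1, [-21.2, -2.5, -18.9], [-0.22, -4.13, -3.11]]
[1, [-22.2, -3.7, -17.3], [-0.22, -4.13, -3.11]]
[1, [-23.2, -4.8, -15.7], [-0.22, -4.13, -3.11]]
end err [-0.02 -0.    0.02]
end q [ -4.  -10.3 107.    2.6  72.4  -0.8] peak deg/s [92. 36. 22. 58. 14. 59.] ikerr 0.0
(array([ -4.04832736, -10.3478581 , 106.99114916,   2.61952736,
        72.35979212,  -0.79257046]), np.float64(1.7053025658242404e-13)) (array([ 53.49133635,  27.53731406,  95.17066001, -29.13019508,
        71.99754028,  34.99374981]), np.float64(3.979039320256561e-13))
(array([ 13.72250003,  28.38991821, 102.62392417, -41.19120984,
        37.21145624,  -6.35485256]), np.float64(8.526512829121202e-14))
```

```bash
python3 -m handwheel '[[1,[-11,2,-26],[-0.2,-4.1,-3.1]],[1,[-13,2,-25],[-0.2,-4.1,-3.1]],[1,[-15,1,-24],[-0.2,-4.1,-3.1]],[1,[-17,0,-23],[-0.2,-4.1,-3.1]],[1,[-18,-1,-22],[-0.2,-4.1,-3.1]],[1,[-20,-2,-20],[-0.2,-4.1,-3.1]],[1,[-21,-2,-19],[-0.2,-4.1,-3.1]],[1,[-22,-4,-17],[-0.2,-4.1,-3.1]],[1,[-23,-5,-16],[-0.2,-4.1,-3.1]],[1,[-24,0,-14],[-0.2,-4,-3]]]'
python3 - <<'E'
from kin import *
p,Rm=pick(30,49,110);rowsto(p,Rm,12,1)
E
```

```text
time_s: 11.85
ee_pos: [356.5, 26.5, 318.8]
ee_rot: [-79.1, -1.1, -90.2]
force: [1.2, 0.5, -1.0]
gripper_width: 91.3
dist 388.8 ang 41.7
[1, [-27.7, 16.4, 3.9], [-0.16, -2.77, -2.09]]
[1, [-28.0, 15.4, 5.3], [-0.16, -2.77, -2.09]]
[1, [-28.2, 14.4, 6.7], [-0.16, -2.77, -2.09]]
[1, [-28.4, 13.3, 8.2], [-0.16, -2.77, -2.09]]
[1, [-28.5, 12.2, 9.5], [-0.16, -2.77, -2.09]]
[1, [-28.4, 11.2, 10.9], [-0.16, -2.77, -2.09]]
[1, [-28.2, 10.1, 12.4], [-0.16, -2.77, -2.09]]
[1, [-27.9, 9.0, 13.7], [-0.16, -2.77, -2.09]]
[1, [-27.5, 8.0, 15.1], [-0.16, -2.77, -2.09]]
[1, [-27.1, 7.0, 16.4], [-0.16, -2.77, -2.09]]
[1, [-26.5, 5.9, 17.8], [-0.16, -2.77, -2.09]]
[1, [-25.7, 4.9, 19.0], [-0.16, -2.77, -2.09]]
end err [ 0.03 -0.01  0.03]
end q [ 53.5  27.5  95.2 -29.1  72.   35. ] peak deg/s [89. 45. 36. 44. 23. 69.] ikerr 0.0
```

```bash
python3 -m handwheel '[[1,[-28,16,4],[-0.2,-2.8,-2.1]],[1,[-28,15,5],[-0.2,-2.8,-2.1]],[1,[-28,14,7],[-0.2,-2.8,-2.1]],[1,[-28,13,8],[-0.2,-2.8,-2.1]],[1,[-29,12,10],[-0.2,-2.8,-2.1]],[1,[-28,11,11],[-0.2,-2.8,-2.1]],[1,[-28,10,12],[-0.2,-2.8,-2.1]],[1,[-28,9,14],[-0.2,-2.8,-2.1]],[1,[-27,8,15],[-0.2,-2.8,-2.1]],[1,[-27,7,16],[-0.2,-2.8,-2.1]]]'
python3 - <<'E'
from kin import *
p,Rm=pick(30,49,110);rowsto(p,Rm,3,1)
E
```

```text
time_s: 12.68
ee_pos: [426.4, 299.6, 159.3]
ee_rot: [-87.6, -25.6, -64.2]
force: [0.1, -0.2, 0.5]
gripper_width: 91.1
dist 65.0 ang 6.5
[1, [-17.4, 3.8, 12.3], [0.07, -1.65, -1.42]]
[1, [-17.1, 3.4, 12.8], [0.07, -1.65, -1.42]]
[1, [-16.9, 2.9, 13.3], [0.07, -1.65, -1.42]]
end err [-0.03  0.03  0.02]
end q [ 53.5  27.5  95.2 -29.1  72.   35. ] peak deg/s [19. 29. 23. 13. 10.  6.] ikerr 0.0
```

```bash
python3 -m handwheel '[[1,[-17,4,12],[0,-1.6,-1.4]],[1,[-17,3,13],[0,-1.6,-1.4]],[1,[0,0,0],[0,0,0]],[1,[0,0,0],[0,0,0]],[1,[0,0,0],[0,0,0]],[1,[0,0,0],[0,0,0]],[1,[0,0,0],[0,0,0]],[1,[0,0,0],[0,0,0]],[1,[0,0,0],[0,0,0]],[1,[0,0,0],[0,0,0]]]'
python3 - <<'E'
from kin import *
s=env.state()
p,Rm=pick(30,49,110);rowsto(p,Rm,2,1,s)
cv2.imwrite('pics/w7.png',env.grab_frame('wrist')[:,:,::-1])
X=np.array([np.cos(np.radians(AZ)),np.sin(np.radians(AZ)),0]);Y=np.cross(Z,X);o=np.r_[INS,0]
P=[o+61*Z,o+61*Z+20*Y,o+61*Z-20*Y,o+55*X+20*Y,o+55*X-20*Y,o-55*X+20*Y,o-55*X-20*Y]
print(np.round(proj('wrist',P,s),0).tolist())
for m in env.masks_of('wrist','insert'): print(m['p'],m['location'],m['region'].sum())
E
```

```text
time_s: 13.52
ee_pos: [437.6, 333.8, 141.4]
ee_rot: [-89.0, -28.4, -61.1]
force: [-0.2, 0.2, -0.7]
gripper_width: 91.4
dist 24.9 ang 2.6
[1, [-10.3, 2.2, 6.6], [0.07, -1.04, -0.8]]
[1, [-10.3, 2.2, 6.7], [0.07, -1.04, -0.8]]
end err [-0.   -0.02 -0.05]
end q [ 53.5  27.5  95.2 -29.1  72.   35. ] peak deg/s [10. 16. 11.  7.  4.  1.] ikerr 0.0
[[341.0, 229.0], [369.0, 228.0], [312.0, 230.0], [359.0, 227.0], [315.0, 228.0], [364.0, 114.0], [309.0, 116.0]]
0.88 [338.8, 183.0] 7759
0.76 [174.6, 260.4] 6425
0.56 [423.9, 7.5] 974
0.55 [159.6, 107.9] 15382
```

View pics/w7.png

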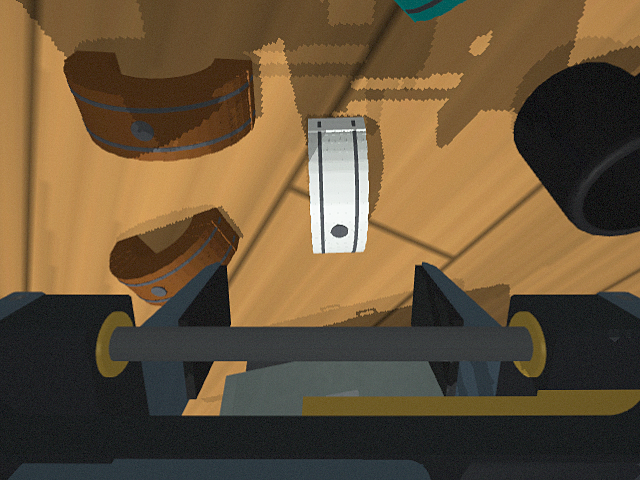

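```bash
python3 -m handwheel '[[0.65,[-10,2,7],[0,-1,-0.8]],[0.65,[-10,2,7],[0,-1,-0.8]],[0.65,[0,8,0],[0,0,0]],[0.65,[0,15,0],[0,0,0]],[0.65,[0,15,0],[0,0,0]],[0.65,[0,15,0],[0,0,0]],[0.65,[0,7,0],[0,0,0]],[0.65,[0,0,0],[0,0,0]],[0.65,[0,0,0],[0,0,0]],[0.65,[0,0,0],[0,0,0]]]'
python3 - <<'E'
from kin import *
s=env.state();print(s['force'],s['gripper_width'])
p,Rm=pick(30,49,0);rowsto(p,Rm,4,0.65,s)
cv2.imwrite('pics/w8.png',env.grab_frame('wrist')[:,:,::-1])
X=np.array([np.cos(np.radians(AZ)),np.sin(np.radians(AZ)),0]);Y=np.cross(Z,X);o=np.r_[INS,0]
P=[o+61*Z,o+61*Z+20*Y,o+61*Z-20*Y,o-55*X+20*Y,o-55*X-20*Y]
print(np.round(proj('wrist',P,s),0).tolist())
E
```

```text
time_s: 14.45
ee_pos: [457.7, 329.8, 76.3]
ee_rot: [-90.1, -30.0, -58.7]
force: [0.4, 0.1, 0.3]
gripper_width: 59.5
[0.37013887 0.13059389 0.33417307] 59.54415227127777
dist 50.6 ang 0.1
[0.65, [0.1, 12.7, -0.3], [0.02, -0.01, 0.0]]
[0.65, [0.0, 12.6, -0.3], [0.02, -0.01, 0.0]]
[0.65, [0.1, 12.7, -0.3], [0.02, -0.01, 0.0]]
[0.65, [0.0, 12.6, -0.3], [0.02, -0.01, 0.0]]
end err [-0.04  0.    0.03]
end q [ 48.6  32.5 103.2 -33.9  58.9  38.9] peak deg/s [ 7.  8. 11.  9. 18.  7.] ikerr 0.0
[[320.0, 290.0], [356.0, 290.0], [284.0, 290.0], [355.0, 143.0], [284.0, 143.0]]
```

View pics/w8.png

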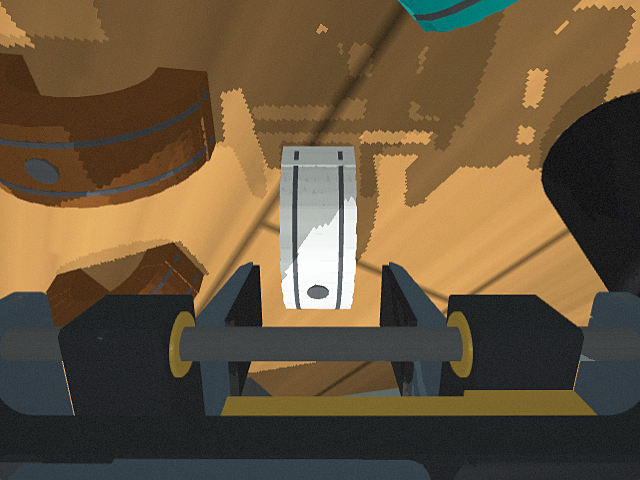

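```bash
python3 - <<'E'
from kin import *
X=np.array([np.cos(np.radians(AZ)),np.sin(np.radians(AZ)),0]);Y=np.cross(Z,X)
for uv in((181,325),(243,309),(124,278)):
    w=atz('top',uv,45);d=w[:2]-INS;print(uv,w,'alongX',d@X[:2],'alongY',d@Y[:2])
E
```

```text
(181, 325) [319.48727358 333.77385148  45.        ] alongX -91.21089614964997 alongY -114.84101889350255
(243, 309) [363.18149819 185.69306906  45.        ] alongX 58.018020718037896 alongY -154.43689942275753
(124, 278) [427.61050118 482.96583673  45.        ] alongX -162.51722216142707 alongY 55.05391534281087
```

```bash
python3 -m handwheel '[[0.65,[0,13,0],[0,0,0]],[0.65,[0,13,-0.5],[0,0,0]],[0.65,[0,13,-0.5],[0,0,0]],[0.65,[0,11,0],[0,0,0]],[0.65,[0,0,0],[0,0,0]],[0.65,[0,0,0],[0,0,0]],[0.1,[0,0,0],[0,0,0]],[0.1,[0,0,0],[0,0,0]],[0.1,[0,0,0],[0,0,0]],[0.1,[0,0,0],[0,0,0]]]' 30
python3 - <<'E'
from kin import *
s=env.state();print(s['force'],s['gripper_width'])
p,Rm=pick(30,49,0);rowsto(p,Rm,1,0.1,s)
E
```

```text
time_s: 15.33
ee_pos: [469.6, 307.6, 33.2]
ee_rot: [-90.1, -30.0, -58.7]
force: [-0.3, 1.1, 2.0]
gripper_width: 39.5
[-0.29561441  1.05529013  2.01409502] 39.4832900842243
dist 0.8 ang 0.1
[0.1, [-0.1, 0.8, 0.2], [0.09, -0.04, 0.01]]
end err [ 0.02  0.04 -0.05]
end q [ 48.6  32.5 103.2 -33.9  58.9  38.9] peak deg/s [0. 0. 1. 1. 2. 1.] ikerr 0.0
```

```bash
python3 -m handwheel '[[0.1,[0,0,0],[0,0,0]],[0.1,[2,-3.4,0],[0,0,0]],[0.1,[5,-8.7,0],[0,0,0]],[0.1,[9,-15.6,0],[0,0,0]],[0.1,[12,-20.8,0],[0,0,0]],[0.1,[12,-20.8,0],[0,0,0]],[0.1,[12,-20.8,0],[0,0,0]],[0.1,[12,-20.8,0],[0,0,0]],[0.1,[10,-17,0],[0,0,0]],[0.1,[5,-8.7,0],[0,0,0]]]'
python3 - <<'E'
from kin import *
s=env.state();where(s)
cv2.imwrite('pics/w9.png',env.grab_frame('wrist')[:,:,::-1])
p,Rm=place(30,1,C2W(CH,[(-56,0,281)])[0]);rowsto(p,Rm,10,0.1,s)
E
```

```text
time_s: 16.17
ee_pos: [470.3, 307.7, 193.5]
ee_rot: [-89.9, -29.9, -58.9]
force: [-0.5, 0.2, -2.2]
gripper_width: 39.8
grasp in chest [-307.8   70.   209.9] axes in chest (cols x,y,z tool) [[0.815, 0.47, 0.337], [-0.293, -0.167, 0.941], [0.499, -0.866, 0.002]] F [-0.5  0.2 -2.2] w 39.8 t 16.17 q [ 48.5  22.5  93.1 -29.4  76.   27.6]
dist 270.6 ang 19.7
[0.1, [26.1, 6.8, 2.2], [0.98, -1.71, -0.0]]
[0.1, [26.1, 6.9, 1.4], [0.98, -1.71, -0.0]]
[0.1, [26.2, 6.9, 0.4], [0.98, -1.71, -0.0]]
[0.1, [26.2, 6.9, -0.4], [0.98, -1.71, -0.0]]
[0.1, [26.1, 6.8, -1.4], [0.98, -1.71, -0.0]]
[0.1, [26.1, 6.9, -2.2], [0.98, -1.71, -0.0]]
[0.1, [26.0, 6.7, -3.1], [0.98, -1.71, -0.0]]
[0.1, [25.9, 6.8, -4.1], [0.98, -1.71, -0.0]]
[0.1, [25.8, 6.6, -4.9], [0.98, -1.71, -0.0]]
[0.1, [25.6, 6.6, -5.8], [0.98, -1.71, -0.0]]
end err [ 0.03 -0.04 -0.01]
end q [ 21.1  14.4  94.4 -30.4  59.  -16.7] peak deg/s [36. 16. 12. 13. 21. 63.] ikerr 0.0
```

View pics/w9.png

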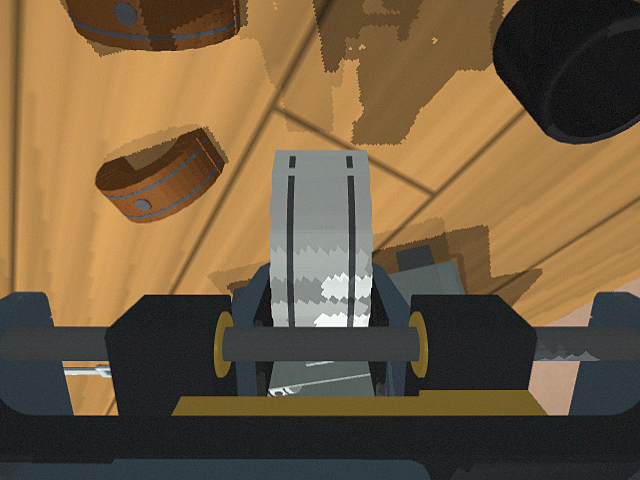

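Insert held firmly, straight in the jaws. Now towards the chest front.

```bash
python3 -m handwheel '[[0.1,[12,5,1],[1,-1.7,0]],[0.1,[24,7,1],[1,-1.7,0]],[0.1,[26,7,1],[1,-1.7,0]],[0.1,[26,7,0],[1,-1.7,0]],[0.1,[26,7,-1],[1,-1.7,0]],[0.1,[26,7,-2],[1,-1.7,0]],[0.1,[26,7,-3],[1,-1.7,0]],[0.1,[26,7,-4],[1,-1.7,0]],[0.1,[26,7,-5],[1,-1.7,0]],[0.1,[20,5,-5],[1,-1.7,0]]]'
python3 - <<'E'
from kin import *
s=env.state();where(s)
p,Rm=place(30,1,C2W(CH,[(-56,0,281)])[0]);rowsto(p,Rm,3,0.1,s)
E
```

```text
time_s: 17.05
ee_pos: [612.5, 111.3, 251.2]
ee_rot: [-90.1, -29.9, -39.0]
force: [0.2, 0.9, -2.7]
gripper_width: 39.8
grasp in chest [-74.2   4.1 267.7] axes in chest (cols x,y,z tool) [[0.867, 0.499, -0.001], [0.002, -0.002, 1.0], [0.499, -0.867, -0.002]] F [ 0.2  0.9 -2.7] w 39.8 t 17.05 q [ 23.   14.5  96.2 -31.2  58.4 -13.9]
dist 22.9 ang 0.1
[0.1, [7.5, -0.8, -1.4], [0.03, 0.03, -0.02]]
[0.1, [7.4, -0.9, -1.3], [0.03, 0.03, -0.02]]
[0.1, [7.5, -0.8, -1.4], [0.03, 0.03, -0.02]]
end err [-0.04 -0.    0.01]
end q [ 21.1  14.4  94.4 -30.4  59.  -16.7] peak deg/s [ 8.  1.  7.  3.  3. 11.] ikerr 0.0
```

```bash
python3 -m handwheel '[[0.1,[6,0,-1.3],[0,0,0]],[0.1,[6,0,-1.3],[0,0,0]],[0.1,[5,0,-1],[0,0,0]],[0.1,[0,0,0],[0,0,0]],[0.1,[0,0,0],[0,0,0]],[0.1,[0,0,0],[0,0,0]],[0.1,[0,0,0],[0,0,0]],[0.1,[0,0,0],[0,0,0]],[0.1,[0,0,0],[0,0,0]],[0.1,[0,0,0],[0,0,0]]]'
python3 - <<'E'
from kin import *
s=env.state();where(s)
im=env.grab_frame('wrist');cv2.imwrite('pics/w10.png',im[:,:,::-1])
im=env.grab_frame('scene');crop('s',im,(300,240),240,180,3,'s10')
im=env.grab_frame('top');crop('s',im,(300,200),240,180,3,'t10')
print(np.round(proj('wrist',C2W(CH,[(29.5,0,45),(-110,-150,150),(-110,150,150),(-49.5,-147,70),(-49.5,147,70),(107,-147,150)]),s)).tolist())
E
```

```text
time_s: 17.88
ee_pos: [621.7, 101.5, 260.7]
ee_rot: [-90.0, -30.0, -39.1]
force: [-0.8, 0.1, -2.9]
gripper_width: 40.0
grasp in chest [-60.9   2.1 277.2] axes in chest (cols x,y,z tool) [[0.866, 0.5, -0.0], [0.0, 0.001, 1.0], [0.5, -0.866, 0.0]] F [-0.8  0.1 -2.9] w 40.0 t 17.88 q [ 21.6  14.5  94.9 -30.6  58.8 -15.9]
s10 origin 180 150 scale 3
t10 origin 180 110 scale 3
[[319.0, 172.0], [63.0, 83.0], [572.0, 82.0], [146.0, 113.0], [491.0, 113.0], [173.0, 298.0]]
```

View pics/w10.png

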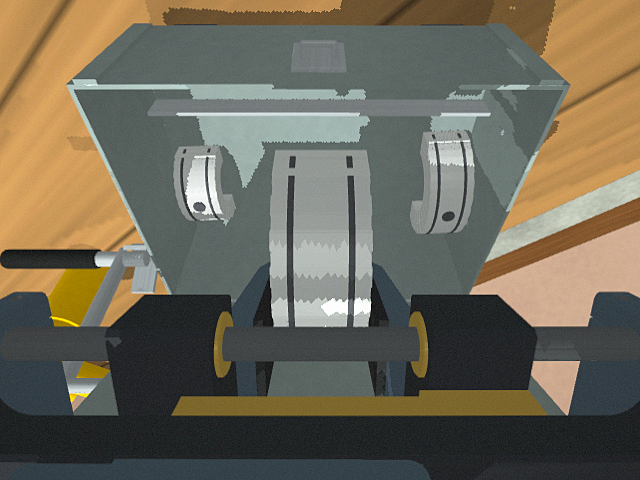

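View pics/s10.png

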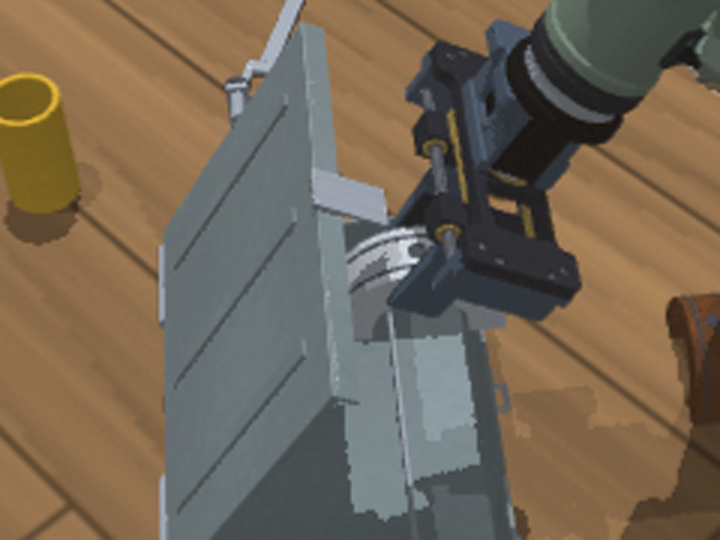

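View pics/t10.png

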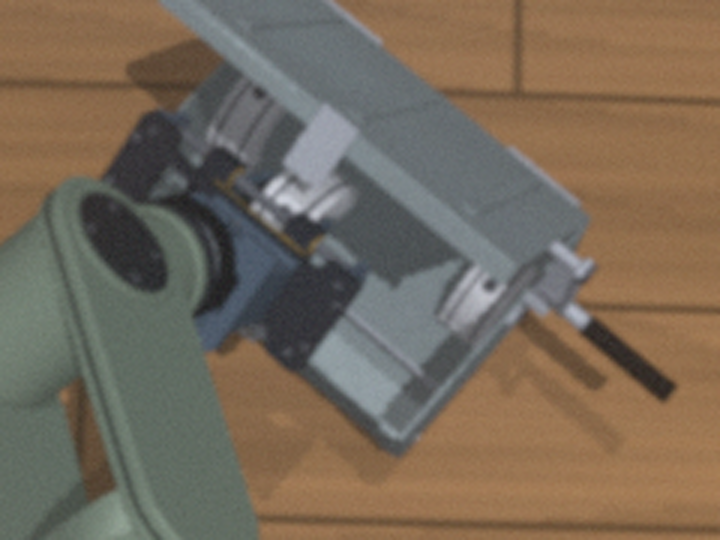

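```bash
python3 - <<'E'
from kin import *
def tri(a,b):
    o1,d1=ray('top',a);o2,d2=ray('scene',b)
    A=np.c_[d1,-d2];t=np.linalg.lstsq(A,o2-o1,rcond=None)[0];p,q=o1+d1*t[0],o2+d2*t[1]
    m=(p+q)/2;d=m-np.r_[CH[:2],0];return np.round([d@Xc,d@Yc,m[2]],1),np.linalg.norm(p-q)
c=lambda x,y:(180+x/3,110+y/3); e=lambda x,y:(180+x/3,150+y/3)
print('free mid',tri(c(302,170),e(385,207)))
print('free a',tri(c(320,182),e(385,192)),'free b',tri(c(285,158),e(385,222)))
print('root',tri(c(341,116),e(315,188)))
E
```

```text
free mid (array([-38.4,   1.9, 330.1]), np.float64(3.247102702569153))
free a (array([-38.2, -12. , 328.9]), np.float64(6.298842535578985)) free b (array([-38.5,  15.3, 331.2]), np.float64(0.6837381888399614))
root (array([  2.1,   1.6, 351.5]), np.float64(1.5541092653279978))
```

```bash
python3 - <<'E'
from kin import *
s=env.state();T=wristT(s);im=env.grab_frame('scene').copy()[:,:,::-1]
im=cv2.resize(im[100:280,230:470],None,fx=3,fy=3,interpolation=cv2.INTER_CUBIC)
def px(P):
    u=proj('scene',P,s)[0];return int((u[0]-230)*3),int((u[1]-100)*3)
n=T[:3,0]
for al in(0,79,100,150,200,217,250,300,335):
    b=T[:3,3]-al*T[:3,1]
    for k,rad in enumerate((38,50,60)):
        for sg in(1,-1): cv2.circle(im,px(b+sg*rad*n),3,[(0,0,255),(0,255,255),(255,0,255)][k],-1)
    cv2.putText(im,str(al),px(b),0,.4,(255,255,255),1)
cv2.imwrite('pics/s10b.png',im)
E
```

```text
(no output)
```

View pics/s10b.png

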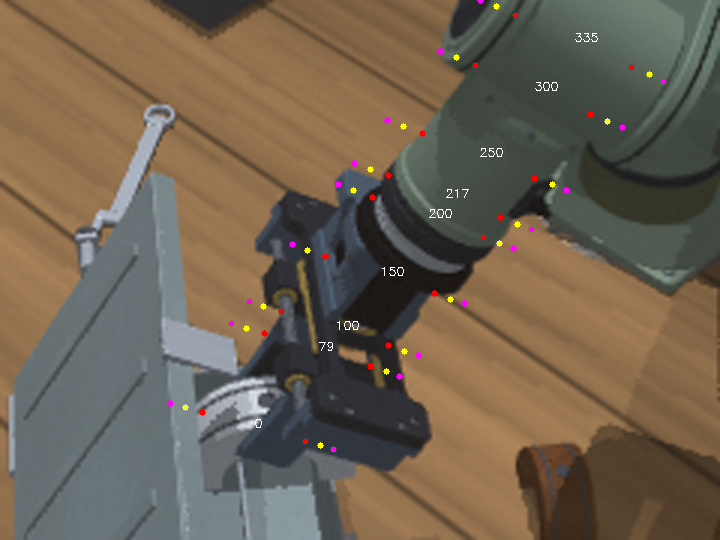

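```bash
python3 -m handwheel '[[0.1,[-6,0,-1],[0,0,0]],[0.1,[-6.5,5,-1],[0,0,0]],[0.1,[0,15,0],[0,0,0]],[0.1,[0,20,0],[0,0,0]],[0.1,[0,20,0],[0,0,0]],[0.1,[0,20,0],[0,0,0]],[0.1,[0,20,0],[0,0,0]],[0.1,[0,15,0],[0,0,0]],[0.1,[0,5,0],[0,0,0]],[0.1,[0,0,0],[0,0,0]]]'
python3 - <<'E'
from kin import *
s=env.state();where(s)
im=env.grab_frame('wrist');cv2.imwrite('pics/w11.png',im[:,:,::-1])
im=env.grab_frame('scene');crop('s',im,(300,240),240,180,3,'s11')
p,Rm=place(30,1,C2W(CH,[(20,0,112)])[0]);rowsto(p,Rm,4,0.1,s)
E
```

```text
time_s: 18.92
ee_pos: [657.8, 68.2, 148.6]
ee_rot: [-90.2, -29.9, -39.0]
force: [-0.4, -0.1, -3.2]
gripper_width: 39.8
grasp in chest [-11.8  -0.9 165. ] axes in chest (cols x,y,z tool) [[0.867, 0.498, 0.001], [0.001, -0.002, 1.0], [0.498, -0.867, -0.002]] F [-0.4 -0.1 -3.2] w 39.8 t 18.92 q [ 17.1  22.  101.3 -35.9  45.1 -10.7]
s11 origin 180 150 scale 3
dist 61.9 ang 0.2
[0.1, [0.3, 15.5, 0.3], [0.03, 0.01, -0.03]]
[0.1, [0.3, 15.4, 0.2], [0.03, 0.01, -0.03]]
[0.1, [0.3, 15.5, 0.3], [0.03, 0.01, -0.03]]
[0.1, [0.3, 15.4, 0.2], [0.03, 0.01, -0.03]]
end err [-0.01 -0.04  0.05]
end q [ 14.5  26.7 102.4 -39.7  39.   -7.6] peak deg/s [ 8. 15.  4. 13. 19. 10.] ikerr 0.0
```

View pics/w11.png

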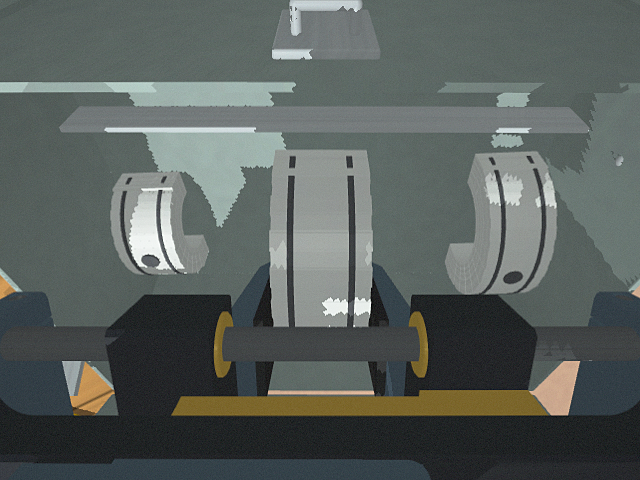

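View pics/s11.png

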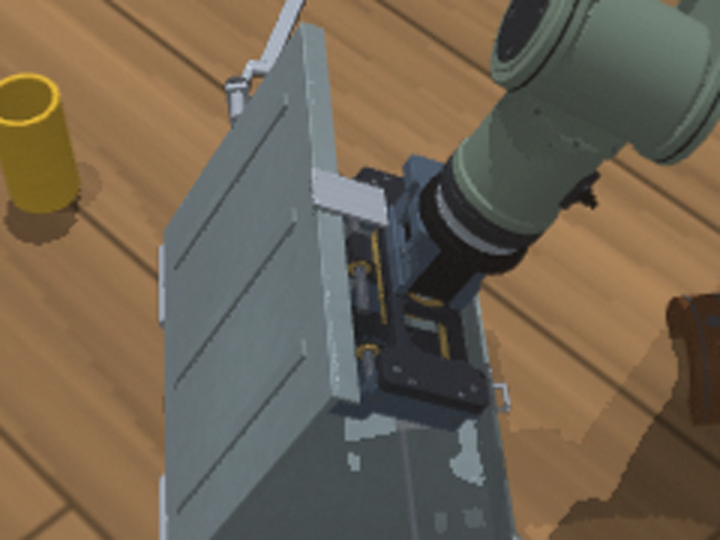

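```bash
python3 -m handwheel '[[0.1,[0.3,10,0.3],[0,0,0]],[0.1,[0.3,15,0.3],[0,0,0]],[0.1,[0.3,15,0.3],[0,0,0]],[0.1,[0,12,0],[0,0,0]],[0.1,[0,7,0],[0,0,0]],[0.1,[0,2,0],[0,0,0]],[0.1,[0,0,0],[0,0,0]],[0.1,[0,0,0],[0,0,0]],[0.1,[0,0,0],[0,0,0]],[0.1,[0,0,0],[0,0,0]]]'
python3 - <<'E'
from kin import *
s=env.state();where(s)
im=env.grab_frame('wrist');cv2.imwrite('pics/w12.png',im[:,:,::-1])
E
```

```text
time_s: 19.85
ee_pos: [683.9, 50.0, 99.1]
ee_rot: [-89.9, -30.1, -39.1]
force: [0.2, 0.5, -3.5]
gripper_width: 40.1
grasp in chest [ 19.8   1.4 115.5] axes in chest (cols x,y,z tool) [[0.866, 0.501, -0.0], [-0.001, 0.002, 1.0], [0.501, -0.866, 0.002]] F [ 0.2  0.5 -3.5] w 40.1 t 19.85 q [ 14.6  26.5 102.1 -39.4  39.3  -8. ]
```

View pics/w12.png

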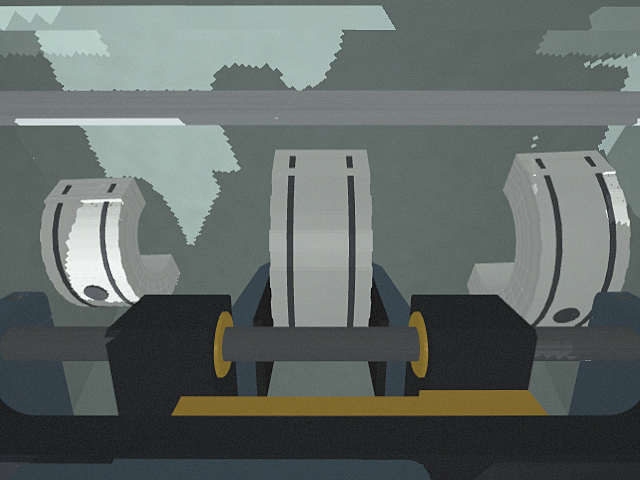

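```bash
python3 -m handwheel '[[0.1,[-2,3.5,0],[0,0,0]],[0.1,[-2,3.5,0],[0,0,0]],[0.1,[-2,3.5,0],[0,0,0]],[0.1,[-2,3.5,0],[0,0,0]],[0.1,[-1,1.7,0],[0,0,0]],[0.1,[-0.5,0.9,0],[0,0,0]],[0.1,[0,0,0],[0,0,0]],[0.1,[0,0,0],[0,0,0]],[0.1,[0,0,0],[0,0,0]],[0.1,[0,0,0],[0,0,0]]]'
python3 - <<'E'
from kin import *
where()
E
```

```text
time_s: 20.73
ee_pos: [683.9, 49.7, 79.4]
ee_rot: [-89.9, -30.0, -39.1]
force: [-0.9, -0.2, -3.3]
gripper_width: 39.8
grasp in chest [20.   1.2 95.9] axes in chest (cols x,y,z tool) [[0.866, 0.5, -0.0], [-0.0, 0.001, 1.0], [0.5, -0.866, 0.001]] F [-0.9 -0.2 -3.3] w 39.8 t 20.73 q [ 14.5  27.9 103.2 -41.4  37.5  -5.4]
```

```bash
python3 -m handwheel '[[0.1,[-0.5,0.9,0],[0,0,0]],[0.1,[0,0,0],[0,0,0]],[0.1,[-0.5,0.9,0],[0,0,0]],[0.1,[0,0,0],[0,0,0]],[0.1,[0,0,0],[0,0,0]],[0.1,[0,0,0],[0,0,0]],[0.1,[0,0,0],[0,0,0]],[0.1,[0,0,0],[0,0,0]],[0.1,[0,0,0],[0,0,0]],[0.1,[0,0,0],[0,0,0]]]'
python3 - <<'E'
from kin import *
where()
E
```

```text
time_s: 21.57
ee_pos: [684.0, 49.7, 78.2]
ee_rot: [-89.9, -30.1, -39.1]
force: [-4.3, 3.1, 5.6]
gripper_width: 39.7
grasp in chest [20.1  1.2 94.7] axes in chest (cols x,y,z tool) [[0.865, 0.501, -0.0], [-0.001, 0.001, 1.0], [0.501, -0.865, 0.001]] F [-4.3  3.1  5.6] w 39.7 t 21.57 q [ 14.5  28.  103.3 -41.6  37.3  -5.1]
```

```bash
python3 -m handwheel '[[0.46,[0,0,0],[0,0,0]],[0.47,[0,0,0],[0,0,0]],[0.5,[0,0,0],[0,0,0]],[0.53,[0,0,0],[0,0,0]],[0.56,[0,0,0],[0,0,0]],[0.6,[0,0,0],[0,0,0]],[0.62,[0,0,0],[0,0,0]],[0.62,[0,0,0],[0,0,0]],[0.62,[0,0,0],[0,0,0]],[0.62,[0,0,0],[0,0,0]]]'
python3 - <<'E'
from kin import *
where()
im=env.grab_frame('wrist');cv2.imwrite('pics/w13.png',im[:,:,::-1])
E
```

```text
time_s: 22.4
ee_pos: [683.7, 49.6, 77.1]
ee_rot: [-90.0, -30.0, -39.1]
force: [0.1, 1.0, 0.1]
gripper_width: 56.7
grasp in chest [20.   1.  93.6] axes in chest (cols x,y,z tool) [[0.866, 0.5, -0.0], [-0.0, 0.001, 1.0], [0.5, -0.866, 0.001]] F [0.1 1.  0.1] w 56.7 t 22.4 q [ 14.5  28.1 103.3 -41.6  37.3  -5.1]
```

View pics/w13.png

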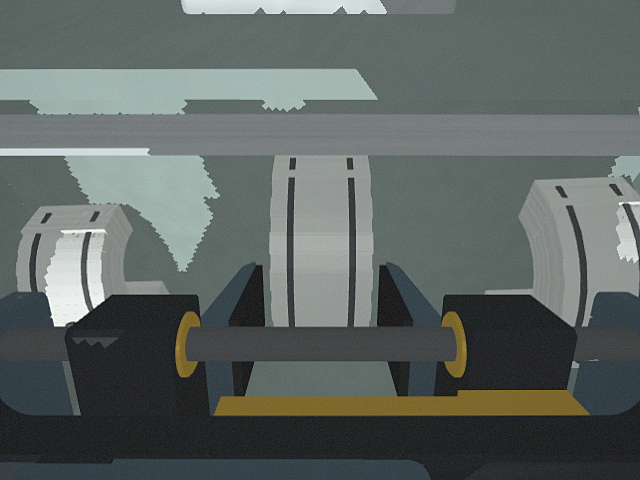

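```bash
python3 -m handwheel '[[0.62,[0,-6,0],[0,0,0]],[0.62,[0,-14,0],[0,0,0]],[0.62,[0,-22,0],[0,0,0]],[0.62,[0,-28,0],[0,0,0]],[0.62,[0,-30,0],[0,0,0]],[0.62,[-4,-30,0],[0,0,0]],[0.62,[-4,-30,0],[0,0,0]],[0.62,[-4,-30,0],[0,0,0]],[0.62,[-4,-25,0],[0,0,0]],[0.62,[0,-12,0],[0,0,0]]]'
python3 - <<'E'
from kin import *
s=env.state();where(s)
im=env.grab_frame('wrist');cv2.imwrite('pics/w14.png',im[:,:,::-1])
p2,R2=gripT((50,-240,151),35,185);T=wristT(s);print(p2)
rv=R.from_matrix(T[:3,:3].T@R2).as_rotvec();Rh=T[:3,:3]@R.from_rotvec(rv*.55).as_matrix()
rowsto(np.array([390,0,330.]),Rh,10,.62,s)
E
```

```text
time_s: 23.28
ee_pos: [583.7, 131.8, 270.2]
ee_rot: [-89.6, -30.1, -39.2]
force: [-0.8, 0.6, 0.4]
gripper_width: 56.8
grasp in chest [-109.5    1.7  286.6] axes in chest (cols x,y,z tool) [[0.865, 0.502, -0.002], [-0.001, 0.006, 1.0], [0.502, -0.865, 0.006]] F [-0.8  0.6  0.4] w 56.8 t 23.28 q [ 26.3  12.   96.8 -31.2  61.1 -11.7]
[ 487.69298109 -224.33540296  286.97923935]
dist 241.8 ang 58.7
[0.62, [-2.8, -8.7, -22.4], [0.21, 5.17, 2.77]]
[0.62, [-1.2, -8.7, -22.5], [0.21, 5.17, 2.77]]
[0.62, [0.5, -8.7, -22.6], [0.21, 5.17, 2.77]]
[0.62, [2.0, -8.9, -22.4], [0.21, 5.17, 2.77]]
[0.62, [3.6, -9.1, -22.1], [0.21, 5.17, 2.77]]
[0.62, [5.1, -9.4, -21.7], [0.21, 5.17, 2.77]]
[0.62, [6.6, -9.8, -21.1], [0.21, 5.17, 2.77]]
[0.62, [8.0, -10.2, -20.4], [0.21, 5.17, 2.77]]
[0.62, [9.3, -10.7, -19.6], [0.21, 5.17, 2.77]]
[0.62, [10.5, -11.2, -18.7], [0.21, 5.17, 2.77]]
end err [-0.04  0.01 -0.01]
end q [ -9.   -9.6 105.8   9.   71.5 -12.8] peak deg/s [69. 27. 11. 51. 26. 19.] ikerr 0.0
```

View pics/w14.png

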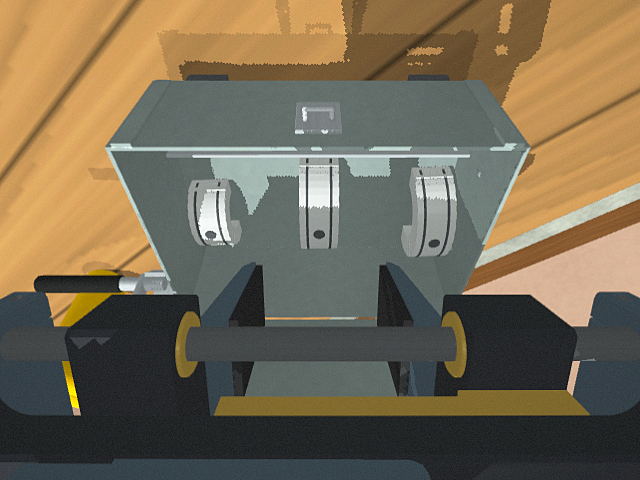

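```bash
python3 - <<'E'
from kin import *
s=env.state();w=atz('wrist',(319,234),106,s);d=w-np.r_[CH[:2],0];print('insert crown in chest',d@Xc,d@Yc)
E
python3 -m handwheel '[[0.62,[-3,-9,-22],[0.2,5.2,2.8]],[0.62,[-1,-9,-22],[0.2,5.2,2.8]],[0.62,[0,-9,-23],[0.2,5.2,2.8]],[0.62,[2,-9,-22],[0.2,5.2,2.8]],[0.62,[4,-9,-22],[0.2,5.2,2.8]],[0.62,[5,-9,-22],[0.2,5.2,2.8]],[0.62,[7,-10,-21],[0.2,5.2,2.8]],[0.62,[8,-10,-20],[0.2,5.2,2.8]],[0.62,[9,-11,-20],[0.2,5.2,2.8]],[0.62,[10,-11,-19],[0.2,5.2,2.8]]]'
python3 - <<'E'
from kin import *
s=env.state();where(s)
p2,R2=gripT((50,-240,151),35,130);print(p2)
rowsto(p2,R2,10,.8,s)
E
```

```text
insert crown in chest 24.399870042552948 2.0206619525719933
time_s: 24.17
ee_pos: [389.4, 0.2, 328.1]
ee_rot: [-76.5, 6.4, -87.9]
force: [0.3, -1.1, 0.3]
gripper_width: 56.7
grasp in chest [-169.9 -227.3  346.5] axes in chest (cols x,y,z tool) [[0.654, 0.105, 0.749], [-0.748, 0.235, 0.62], [-0.111, -0.966, 0.233]] F [ 0.3 -1.1  0.3] w 56.7 t 24.17 q [ -9.2  -9.5 105.9   9.2  71.6 -12.5]
[ 507.58017717 -199.84675324  241.92587692]
dist 247.8 ang 47.5
[0.8, [21.3, 8.7, 9.3], [0.19, 4.17, 2.25]]
[0.8, [20.8, 8.0, 10.8], [0.19, 4.17, 2.25]]
[0.8, [20.3, 7.1, 12.3], [0.19, 4.17, 2.25]]
[0.8, [19.6, 6.4, 13.7], [0.19, 4.17, 2.25]]
[0.8, [18.9, 5.7, 15.1], [0.19, 4.17, 2.25]]
[0.8, [17.9, 5.1, 16.4], [0.19, 4.17, 2.25]]
[0.8, [16.8, 4.4, 17.6], [0.19, 4.17, 2.25]]
[0.8, [15.7, 3.8, 18.8], [0.19, 4.17, 2.25]]
[0.8, [14.3, 3.3, 19.9], [0.19, 4.17, 2.25]]
[0.8, [13.1, 2.9, 20.9], [0.19, 4.17, 2.25]]
end err [-0.02  0.   -0.04]
end q [-43.4  14.8  99.6  36.8  72.6 -17.9] peak deg/s [66. 32. 14. 43.  7. 31.] ikerr 0.0
```

```bash
python3 -m handwheel '[[0.8,[21,9,9],[0.2,4.2,2.3]],[0.8,[21,8,11],[0.2,4.2,2.3]],[0.8,[20,7,12],[0.2,4.2,2.3]],[0.8,[20,6,14],[0.2,4.2,2.3]],[0.8,[19,6,15],[0.2,4.2,2.3]],[0.8,[18,5,16],[0.2,4.2,2.3]],[0.8,[17,4,18],[0.2,4.2,2.3]],[0.8,[16,4,19],[0.2,4.2,2.2]],[0.8,[14,3,20],[0.2,4.1,2.2]],[0.8,[12,3,19],[0.2,4,2]]]'
python3 - <<'E'
from kin import *
s=env.state();where(s)
p2,R2=gripT((50,-241,152),35,60)
rowsto(p2,R2,6,.6,s)
E
```

```text
time_s: 25.0
ee_pos: [508.0, -200.0, 241.1]
ee_rot: [-90.0, 34.9, -129.1]
force: [0.2, 0.4, -0.3]
gripper_width: 72.7
grasp in chest [  50.4 -314.4  256.7] axes in chest (cols x,y,z tool) [[-0.001, 0.0, 1.0], [-0.82, 0.572, -0.001], [-0.572, -0.82, -0.0]] F [ 0.2  0.4 -0.3] w 72.7 t 25.0 q [-43.3  14.9  99.6  36.7  72.4 -17.8]
dist 67.9 ang 0.1
[0.6, [-0.0, 11.3, -0.1], [-0.0, -0.01, 0.02]]
[0.6, [-0.1, 11.3, -0.1], [-0.0, -0.01, 0.02]]
[0.6, [0.0, 11.3, -0.0], [-0.0, -0.01, 0.02]]
[0.6, [-0.0, 11.3, -0.1], [-0.0, -0.01, 0.02]]
[0.6, [-0.0, 11.4, -0.1], [-0.0, -0.01, 0.02]]
[0.6, [-0.1, 11.3, -0.1], [-0.0, -0.01, 0.02]]
end err [ 0.    0.07 -0.01]
end q [-39.1  17.8 104.4  39.6  64.1 -19.8] peak deg/s [ 8.  7. 10.  7. 17.  5.] ikerr 0.0
```

```bash
python3 -m handwheel '[[0.6,[0,8,0],[0,0,0]],[0.6,[0,14,0],[0,0,0]],[0.6,[0,16,0],[0,0,0]],[0.6,[0,16,0],[0,0,0]],[0.6,[0,9,0],[0,0,0]],[0.6,[0,3,0],[0,0,0]],[0.6,[0,0,0],[0,0,0]],[0.6,[0,0,0],[0,0,0]],[0.6,[0,0,0],[0,0,0]],[0.6,[0,0,0],[0,0,0]]]'
python3 - <<'E'
from kin import *
s=env.state();where(s)
im=env.grab_frame('wrist');cv2.imwrite('pics/w15.png',im[:,:,::-1])
print(np.round(proj('wrist',C2W(CH,[(50,-162,149),(50,-199,149),(50,-240,149),(50,-281,149)]),s)).tolist())
for g in((50,-241,149),): 
    p2,R2=gripT(g,35,0);rowsto(p2,R2,6,.6,s)
E
```

```text
time_s: 25.83
ee_pos: [531.5, -169.7, 188.1]
ee_rot: [-89.8, 34.8, -128.8]
force: [-0.5, -0.5, -0.1]
gripper_width: 54.7
grasp in chest [  49.6 -276.   203.7] axes in chest (cols x,y,z tool) [[0.004, 0.001, 1.0], [-0.821, 0.57, 0.003], [-0.57, -0.821, 0.003]] F [-0.5 -0.5 -0.1] w 54.7 t 25.83 q [-39.   17.5 104.2  39.3  64.3 -19.6]
[[322.0, 156.0], [322.0, 205.0], [322.0, 267.0], [322.0, 335.0]]
dist 65.0 ang 0.3
[0.6, [0.4, 10.8, 0.1], [-0.01, 0.03, 0.04]]
[0.6, [0.4, 10.8, 0.0], [-0.01, 0.03, 0.04]]
[0.6, [0.4, 10.9, 0.1], [-0.01, 0.03, 0.04]]
[0.6, [0.4, 10.8, 0.0], [-0.01, 0.03, 0.04]]
[0.6, [0.4, 10.8, 0.1], [-0.01, 0.03, 0.04]]
[0.6, [0.5, 10.8, 0.1], [-0.01, 0.03, 0.04]]
end err [-0.   -0.03 -0.01]
end q [-35.3  21.3 107.9  43.1  56.8 -22.6] peak deg/s [ 7.  8.  8.  9. 15.  7.] ikerr 0.0
```

View pics/w15.png

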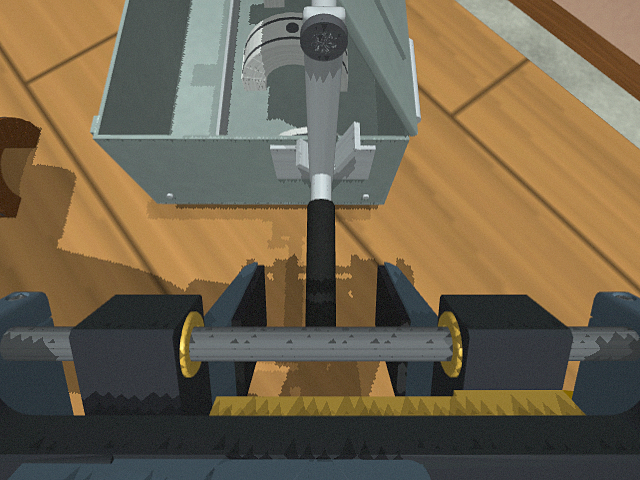

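```bash
python3 -m handwheel '[[0.6,[0.4,10,0],[0,0,0]],[0.6,[0.4,14,0],[0,0,0]],[0.6,[0.4,14,0],[0,0,0]],[0.6,[0.4,14,0],[0,0,0]],[0.6,[0.4,8,0],[0,0,0]],[0.6,[0,4,0],[0,0,0]],[0.6,[0,0,0],[0,0,0]],[0,[0,0,0],[0,0,0]],[0,[0,0,0],[0,0,0]],[0,[0,0,0],[0,0,0]]]' 35
python3 - <<'E'
from kin import *
s=env.state();where(s)
E
```

```text
time_s: 26.72
ee_pos: [553.5, -142.7, 134.2]
ee_rot: [-89.8, 34.8, -128.8]
force: [-0.2, -0.7, 1.0]
gripper_width: 37.4
grasp in chest [  49.6 -241.2  149.8] axes in chest (cols x,y,z tool) [[0.003, 0.001, 1.0], [-0.821, 0.57, 0.002], [-0.57, -0.821, 0.002]] F [-0.2 -0.7  1. ] w 37.4 t 26.72 q [-35.2  21.1 107.9  42.9  56.8 -22.4]
```

```bash
python3 -m handwheel '[[0,[0,0,0],[0,0,0]],[0,[0,0,0],[0,0,0]],[0,[0,0,0],[0,0,0]],[0,[0,0,0],[0,0,0]],[0,[-1.7,-2.5,0],[0,0,0]],[0,[-1.7,-2.5,0],[0,0,0]],[0,[-1.7,-2.5,0],[0,0,0]],[0,[-1.7,-2.5,0],[0,0,0]],[0,[-1.7,-2.5,0],[0,0,0]],[0,[-1.7,-2.5,0],[0,0,0]]]'
python3 - <<'E'
from kin import *
s=env.state();where(s)
im=env.grab_frame('wrist');cv2.imwrite('pics/w16.png',im[:,:,::-1])
E
```

```text
time_s: 27.55
ee_pos: [551.3, -140.8, 148.9]
ee_rot: [-90.4, 34.7, -129.1]
force: [2.9, 4.9, -12.3]
gripper_width: 17.0
grasp in chest [  46.8 -241.1  164.5] axes in chest (cols x,y,z tool) [[-0.0, -0.007, 1.0], [-0.822, 0.569, 0.004], [-0.569, -0.822, -0.006]] F [  2.9   4.9 -12.3] w 17.0 t 27.55 q [-35.1  20.1 106.9  41.7  58.6 -20.4]
```

View pics/w16.png

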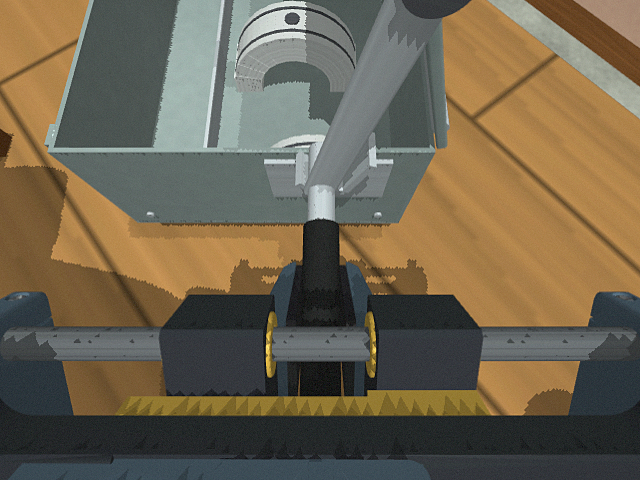

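```bash
python3 -m handwheel '[[0,[-1.7,-2.5,0],[0,0,0]],[0,[-1.7,-2.5,0],[0,0,0]],[0,[-0.6,-0.8,-3],[0,0,0]],[0,[0,0,-6],[0,0,0]],[0,[0,0,-7],[0,0,0]],[0,[0,0,-7],[0,0,0]],[0,[0,0,-7],[0,0,0]],[0,[0,0,-7],[0,0,0]],[0,[0,0,-7],[0,0,0]],[0,[0,0,-7],[0,0,0]]]' 40
python3 - <<'E'
from kin import *
s=env.state();where(s)
im=env.grab_frame('wrist');cv2.imwrite('pics/w17.png',im[:,:,::-1])
E
```

```text
time_s: 28.43
ee_pos: [512.4, -109.2, 158.9]
ee_rot: [-90.0, 34.8, -128.9]
force: [2.3, 4.6, -8.8]
gripper_width: 17.2
grasp in chest [  -3.4 -241.1  174.5] axes in chest (cols x,y,z tool) [[0.003, -0.002, 1.0], [-0.821, 0.571, 0.003], [-0.571, -0.821, 0.0]] F [ 2.3  4.6 -8.8] w 17.2 t 28.43 q [-34.8  15.3 112.7  42.5  57.5 -21.2]
```

View pics/w17.png

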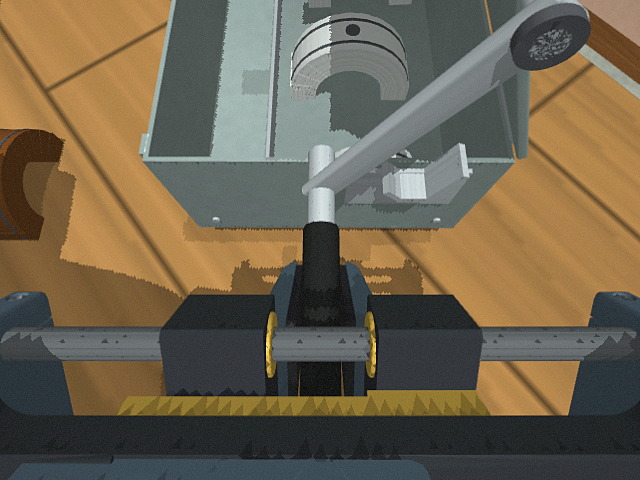

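```bash
python3 -m handwheel '[[0,[0,0,-7],[0,0,0]],[0,[1.7,2.5,-5],[0,0,0]],[0,[3.4,4.9,-2],[0,0,0]],[0,[4.6,6.6,0],[0,0,0]],[0,[4.6,6.6,0],[0,0,0]],[0,[4.6,6.6,0],[0,0,0]],[0,[4.6,6.6,0],[0,0,0]],[0,[4.6,6.6,0],[0,0,0]],[0,[4.6,6.6,0],[0,0,0]],[0,[4.6,6.6,0],[0,0,0]]]'
python3 - <<'E'
from kin import *
s=env.state();where(s)
im=env.grab_frame('wrist');cv2.imwrite('pics/w18.png',im[:,:,::-1])
E
```

```text
time_s: 29.32
ee_pos: [501.6, -100.4, 92.8]
ee_rot: [-90.1, 34.8, -128.9]
force: [-0.4, 7.8, -8.6]
gripper_width: 17.0
grasp in chest [ -17.3 -241.1  108.4] axes in chest (cols x,y,z tool) [[0.003, -0.003, 1.0], [-0.821, 0.571, 0.004], [-0.571, -0.821, -0.001]] F [-0.4  7.8 -8.6] w 17.0 t 29.32 q [-34.7  19.6 118.9  48.   50.  -30.4]
```

View pics/w18.png

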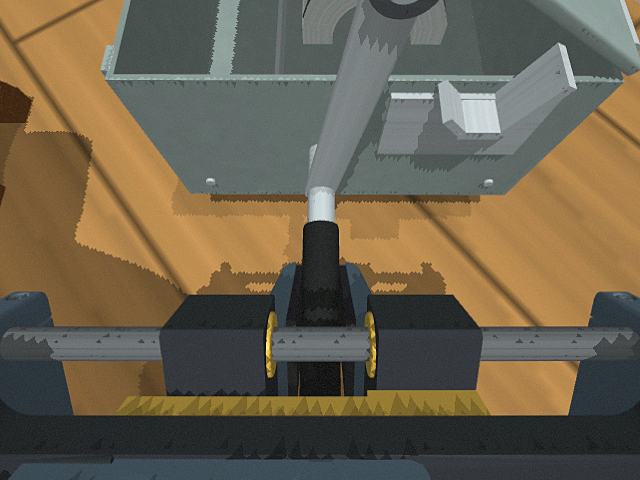

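```bash
python3 -m handwheel '[[0,[4.6,6.6,0],[0,0,0]],[0,[4.6,6.6,0],[0,0,0]],[0,[4.6,6.6,0],[0,0,0]],[0,[4.6,6.6,0],[0,0,0]],[0,[4,5.8,0],[0,0,0]],[0,[3.4,4.9,0],[0,0,0]],[0,[2.3,3.3,0],[0,0,0]],[0,[1.7,2.5,0],[0,0,0]],[0,[0,0,0],[0,0,0]],[0,[0,0,0],[0,0,0]]]'
python3 - <<'E'
from kin import *
s=env.state();where(s)
im=env.grab_frame('scene');crop('s',im,(300,270),240,180,3,'s19')
E
```

```text
time_s: 30.2
ee_pos: [502.0, -100.8, 40.4]
ee_rot: [-90.0, 34.8, -128.9]
force: [2.4, 6.9, -10.3]
gripper_width: 17.5
grasp in chest [ -16.7 -241.1   56. ] axes in chest (cols x,y,z tool) [[0.003, -0.003, 1.0], [-0.821, 0.57, 0.004], [-0.57, -0.821, -0.001]] F [  2.4   6.9 -10.3] w 17.5 t 30.2 q [-34.6  24.7 121.8  53.7  44.9 -38.8]
s19 origin 180 180 scale 3
```

View pics/s19.png

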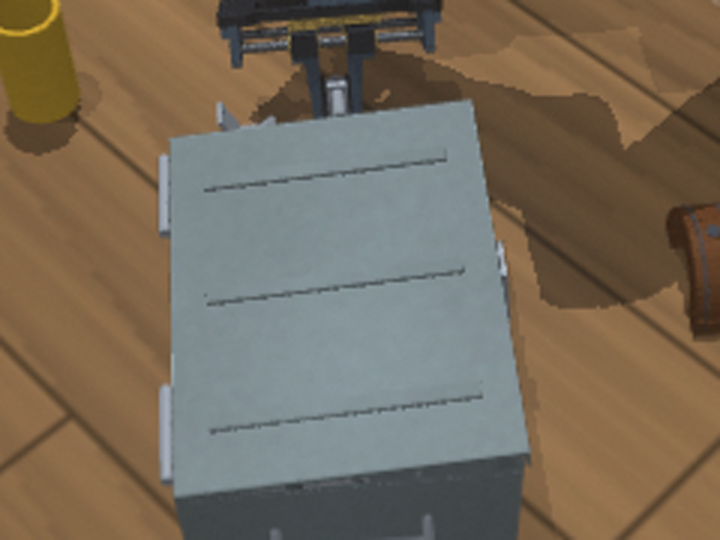

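```bash
python3 -m handwheel '[[0,[1.1,1.6,0],[0,0,0]],[0,[1.1,1.6,0],[0,0,0]],[0,[1.1,1.6,0],[0,0,0]],[0,[1.1,1.6,0],[0,0,0]],[0,[1.1,1.6,0],[0,0,0]],[0,[0.6,0.8,0],[0,0,0]],[0,[0,0,0],[0,0,0]],[0,[0,0,0],[0,0,0]],[0,[0,0,0],[0,0,0]],[0,[0,0,0],[0,0,0]]]'
python3 - <<'E'
from kin import *
where()
E
```

```text
time_s: 31.08
ee_pos: [503.1, -101.6, 31.1]
ee_rot: [-89.9, 34.8, -128.8]
force: [-0.4, 5.3, -1.7]
gripper_width: 17.0
grasp in chest [ -15.4 -241.1   46.7] axes in chest (cols x,y,z tool) [[0.003, 0.0, 1.0], [-0.821, 0.571, 0.003], [-0.571, -0.821, 0.002]] F [-0.4  5.3 -1.7] w 17.0 t 31.08 q [-34.7  25.7 122.2  55.   44.  -40.6]
```

```bash
python3 -m handwheel '[[0,[0.6,0.8,0],[0,0,0]],[0,[0.6,0.8,0],[0,0,0]],[0,[0,0,0],[0,0,0]],[0,[0,0,0],[0,0,0]],[0.2,[0,0,0],[0,0,0]],[0.3,[0,0,0],[0,0,0]],[0.5,[0,0,0],[0,0,0]],[0.8,[0,0,0],[0,0,0]],[0.8,[0,0,0],[0,0,0]],[0.8,[0,0,0],[0,0,0]]]'
python3 - <<'E'
from kin import *
where()
im=env.grab_frame('wrist');cv2.imwrite('pics/w20.png',im[:,:,::-1])
E
```

```text
time_s: 31.92
ee_pos: [502.6, -101.8, 28.3]
ee_rot: [-89.9, 34.8, -128.9]
force: [-0.5, -0.0, -0.7]
gripper_width: 49.1
grasp in chest [ -15.6 -241.6   43.9] axes in chest (cols x,y,z tool) [[0.003, -0.001, 1.0], [-0.822, 0.57, 0.003], [-0.57, -0.822, 0.001]] F [-0.5 -0.  -0.7] w 49.1 t 31.92 q [-34.7  26.  122.3  55.2  43.8 -41. ]
```

View pics/w20.png

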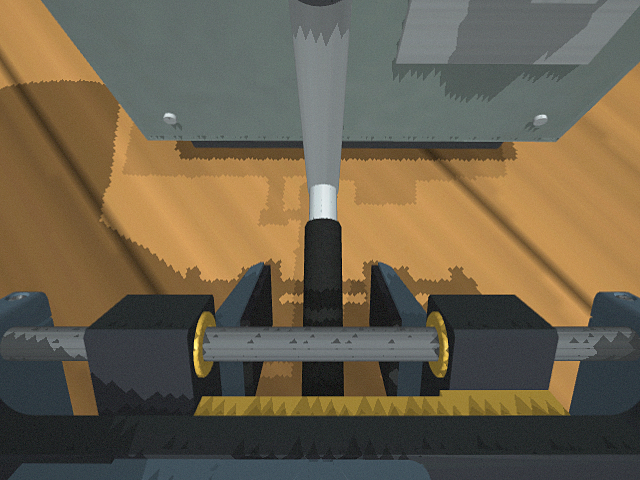

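Prop hangs free. Withdrawing along the tool axis.

```bash
python3 -m handwheel '[[0.9,[0,0,0],[0,0,0]],[0.9,[0,-5,0],[0,0,0]],[0.9,[0,-12,0],[0,0,0]],[0.9,[0,-18,0],[0,0,0]],[0.9,[0,-22,0],[0,0,0]],[0.9,[0,-24,0],[0,0,0]],[0.9,[0,-24,0],[0,0,0]],[0.9,[0,-24,0],[0,0,0]],[0.9,[0,-20,0],[0,0,0]],[0.9,[0,-8,0],[0,0,0]]]'
python3 -m handwheel '[[0.9,[0,-15,0],[0,0,0]],[0.9,[0,-20,0],[0,0,0]],[0.9,[0,-15,0],[0,0,0]],[0.9,[0,0,0],[0,0,0]],[0.9,[0,0,0],[0,0,0]],[0.9,[0,0,0],[0,0,0]],[0.9,[0,0,0],[0,0,0]],[0.9,[0,0,0],[0,0,0]],[0.9,[0,0,0],[0,0,0]],[0.9,[0,0,0],[0,0,0]]]'
python3 - <<'E'
from kin import *
s=env.state();where(s)
cv2.imwrite('pics/w21.png',env.grab_frame('wrist')[:,:,::-1])
cv2.imwrite('pics/s21.png',env.grab_frame('scene')[:,:,::-1])
print(np.round(proj('wrist',C2W(CH,[(-17,-199,41),(-17,-240,41),(-17,-281,41),(-17,-177,156)]),s)).tolist())
print(np.round(proj('scene',C2W(CH,[(108.6,150,153.2),(-116,150,153.2),(-116,-150,153.2),(108.6,-150,153.2)]))).tolist())
E
```

```text
time_s: 32.8
ee_pos: [446.3, -173.1, 159.7]
ee_rot: [-89.6, 34.7, -128.8]
force: [0.3, 0.3, 0.7]
gripper_width: 82.3
time_s: 33.63
ee_pos: [428.3, -193.0, 198.1]
ee_rot: [-90.0, 34.8, -128.9]
force: [0.0, -0.4, 0.2]
gripper_width: 81.7
grasp in chest [ -15.8 -359.2  213.7] axes in chest (cols x,y,z tool) [[0.003, -0.002, 1.0], [-0.821, 0.57, 0.003], [-0.57, -0.821, 0.0]] F [ 0.  -0.4  0.2] w 81.7 t 33.63 q [-49.4  11.9 110.6  36.8  69.3 -27.6]
[[320.0, 178.0], [320.0, 215.0], [320.0, 255.0], [320.0, 78.0]]
[[239.0, 346.0], [357.0, 335.0], [337.0, 218.0], [237.0, 226.0]]
```

View pics/w21.png

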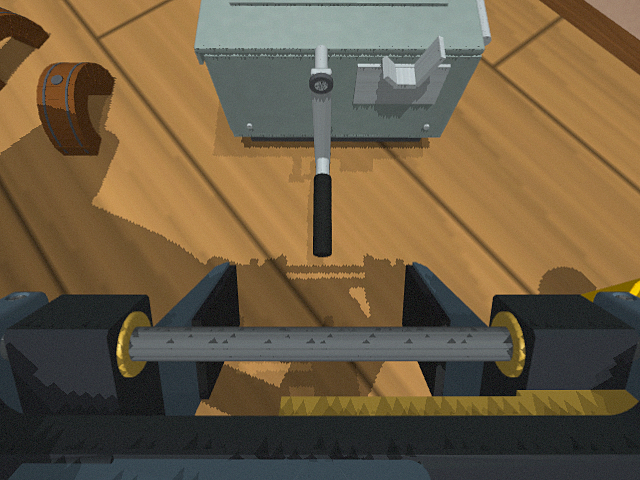

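View pics/s21.png

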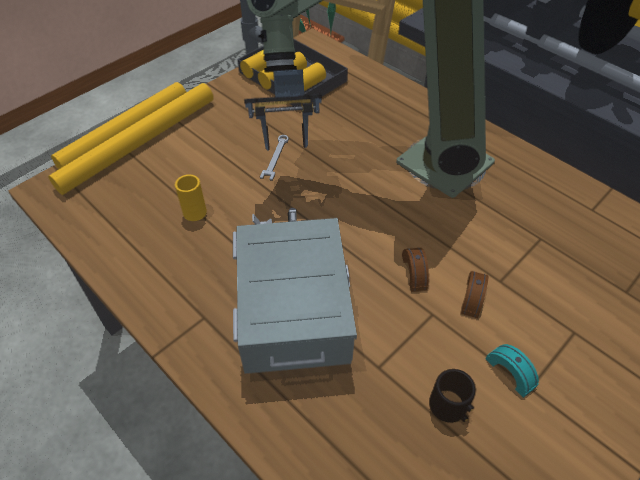

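```bash
python3 -c "
from workcell import env
print(env.job_done())"
```

```text
the job is handed in; nothing more can be done
None
```

The job is handed in at about 33.6 s of the 72 s allowed. No verdict was reported.

- **Lid up:** I raised the lid by the prop's grip and stood the foot in the cradle. After release the lid stayed up and the force reading was near zero.
- **Half-shell:** I picked the silver half-shell, not the brown or turquoise ones, by the crown with the hand slanted 30°. It was set down on light contact (about +6 N) in the middle place. A picture afterwards put its crown at chest (24, 2) mm, standing and lined up. I aimed for x = 20 rather than 29.5 so the arm would clear the hasp hanging from the lid's front edge. I did not see it again after the lid was shut.
- **Lid down:** I lifted the prop out over the front lip and lowered the lid slowly, until its load left the hand. The prop was then released.

**Last checks:**
- In the scene picture the lid's corners are where they were at the start.
- The prop hangs about where it should: its grip spans rows 172 to 257, against 178 to 255 predicted.
- The bystanders look unmoved, judged by eye.
- The hand is clear of everything, with force near zero.

**Disagreement:** while the foot was being seated, the wrist view and the measured tool height (155 mm against 149 expected) disagreed with the chest model by about 3 to 6 mm. The 26 N press and the pictures showed it seated, and it held on release.

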